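# Press the copper caps home on the batten blocks

### The arm

A 7-joint arm with a two-finger parallel gripper is mounted at the origin on the work surface. World frame = base frame: x ahead of the robot, y to its left, z up, the work surface at z = 0. Lengths are in m, angles in rad, forces in N, time in s.
With the tool pointing down it reaches from about 0.35 to 0.9 m from the base axis. Payload 7.2 kg.
Tool frame: the origin (TCP) lies midway between the tips of the shut fingers; the grasp point (between the pads) lies 19 mm behind it; z points along the fingers, y is the direction in which the jaws open and shut (so a half turn about z gives the same grasp; the last joint's range is limited). The gripper opens to 88 mm and grips with 3 to 60 N. Pads are 20 mm wide; open, the fingers measure 115 mm over their backs; the gripper's body (75 mm by 178 mm) begins 61 mm behind the grasp point.
Start: joints at [-1.29, 0.411, -0.013, 1.596, 0.006, 1.134, -0.082], TCP at [0.214, 0.587, 0.223] pointing down, gripper open.
Joint ranges: [-2.95, 2.95], [-0.29, 1.99], [-1.47, 1.44], [0.14, 2.54], [-1.03, 4.17], [0.13, 1.85], [-2.86, 2.86]. Speed limits (rad/s): [2.39, 2.39, 3.01, 3.01, 3.14, 3.14, 3.14].

### API

Orientations are given as a unit quaternion [x, y, z, w].
In Python, from rig import bot gives the robot as it stands. The module is installed in compiled form; this text tells all that it offers.
- The arm moves only by the tool arm_command, never from a script. Its argument "motion" is a list of rows, each an object with "linear": the shift along the tool's x, y, z in mm, a list of three; "dr": the turn, a rotation vector about the tool's x, y, z in rad, a list of three; "hand": the closure, from 0 (fully open) to 1 (shut). In form: [{"linear": [tx, ty, tz], "dr": [rx, ry, rz], "hand": hand}, ...]. A call has 1 to 10 rows; each row is the pose to reach, as a shift and turn from the pose commanded when the call began, along the tool's axes at that moment; what a row does not reach only later rows make up. A row lasts 1/8 s, in which the tool goes at most 62.5 mm and 10.7 degrees, less where a joint would pass 70% of its speed; a pose out of reach is approached as far as the arm can. A call with a gripper value outside its range is refused whole. The fingers move at their own pace and stop on an object; "force" is the grip in N (left out, the last holds). Time passes only in rows, so rows that repeat a pose let the fingers close. It gives the time, the measured TCP pose, the force and the opening at its end, in the units of the state.
- bot.get_obs(): the state, without advancing time (a new reading comes with each control period).
- bot.camera(name): name is "side" or "top"; returns the picture (384x512x3 uint8, red, green, blue); there is no depth.
- bot.camera_info(name): a dict with "K" (3x3 intrinsics, pixels), "R" (3x3) and "t" (3): a world point X has camera coordinates R X + t. Camera axes: x right, y down, z forward; pixel columns grow to the right and rows downward; lengths in m; the calibration is good to about 2 mm. A picture is of the moment at which its call begins. camera_info takes no time and is no camera call.
- bot.job_done(): hands the job in, once; it reports no verdict.
The state is a dict: "time": time; "q": joint angles; "qvel": joint speeds; "joint_torque": joint torques, N m; "tool_pos": TCP position; "eef_rot": TCP orientation; "wrist_force": force on the tool from outside, world axes, zero at the start; "wrist_torque": the same for the moment, N m; "grip_width": finger opening in m.
Only numpy, scipy, OpenCV 4.12 (cv2) and the standard library are available. Lean on these libraries where they do the work, as an engineer would, in place of code of your own. Each camera call takes 0.05 s, during which the arm holds its last target.

### The job

Draw the press's slide table fully out to its loading stop, lay every oak block that carries a copper cap flat on the tray, cap up, slide the table in until its pointer is at the red press line, and crank the handwheel clockwise until the platen's pointer is at its own red line, so that all the caps are pressed fully home. Then wind the platen back up to the top and draw the table fully out again with the finished blocks lying on it. Leave the bare block and the other things on the bench where they are.

Things in the scene. Friction and masses are not known exactly. Their poses are not given: they have to be found in the camera images.
- press: Grey-green cast bench screw press, fixed, 290 mm across (x), 500 mm long (y). Origin on the bench under the platen's middle, z up; the slide table goes INTO the press along its +y and comes out to -y. Columns at x = +-116 mm, crosshead 70 mm wide at z 184 to 220 mm, handwheel 163 mm across above (rim top z 245 mm). Below hangs the platen, 150 by 205 mm (z 144 mm when up), with a sprung pad.
- table_slide (a joint): Slide table of the press, in m: 0 = drawn fully out to the loading stop (tray middle 235 mm from the platen's middle, clear of the press), 0.235 = its pointer is at the red press line, tray centred under the platen; it can overrun to 0.260. Slides along the press's +y with about 3 N of friction and stays where left.
- tray (a point): Middle of the upper surface of the slide table's aluminium tray, 38 mm above the bench; axes parallel to the press's. The flat floor measures 160 mm (x) by 215 mm (y) inside a rim 5 mm thick and 6 mm high: room for four blocks in two rows of two.
- slide_grip (a point): Middle of the black upright grip of the slide table: 30 mm (press x) by 24 mm (press y), 56 mm tall, this point 28 mm below its top and 73 mm above the bench. It stands on a flat bar 180 mm from the tray's middle towards the press's -y; with the table at the press line only 77 mm separate its middle from the platen's edge (a gripper fits best closing along the press's x).
- slide_pointer (a point): Black pointer on the tray's +x side (another on its -x side), 105 mm from the tray's middle towards the grip, just above the scale on the bed.
- press_line (a point): Red press line across the scale on the bed (same on both sides), 105 mm in front (press -y) of the platen's middle; the slide pointer stands level with it (same press y) when the tray is centred under the platen.
- wheel (a joint): Handwheel on top of the press, rad: grows clockwise seen from above, which lowers the platen 16 mm a turn (2.55 mm per rad); limits 0 and 19.6. The wheel stays at its height, its screw stem rises and falls through it. About 6 N at the crank grip turns it, up to 10 N when pressing; it stays where left.
- wheel_axis (a point): Point on the handwheel's vertical axis at the height of the middle of the crank grip (272 mm above the bench).
- crank_top (a point): Middle of the black crank grip: an upright freely spinning cylinder 26 mm across, 52 mm tall, on the handwheel's rim 66 mm from the wheel's axis; this point is 26 mm below its top and 272 mm above the bench. The steel stem on the wheel's axis (18 mm across) may stand up to 33 mm higher than this point.
- platen (a joint): Lowering of the platen in m, tied to the wheel (0.016 m a turn): 0 = fully up, 0.044 = pointer at the red pressing line of the scale, 0.050 = bottom stop. The pad first meets caps that stand 10 mm proud at 0.030; at 0.040 they are home, and beyond that the pad's spring (75 N and more) gives.
- platen_pointer (a point): Tip of one of the platen's two pointers, in front of the scale on the -y face of a column; it is level with the red pressing line 107 mm above the bench when the platen has been lowered to it.
- block1_mid (a point): Oak batten block 90 mm long (own x), 50 mm wide (own y), 40 mm tall, 0.2 kg; this point is 22 mm above the middle of its underside, z up. A folded copper cap of the same length and width is pushed part way over its top: cap top 49 to 52 mm above the underside, 42 mm when home. Wood shows below 32 mm; grip it there across the 50 mm width. May be absent (None).
- cap1 (a joint): Copper cap of block1, m: 0 = 10 mm proud, 0.010 = fully home on the block. Held by about 10 N of friction.
- block2_mid (a point): The same kind of capped batten block as block1_mid. May be absent (None).
- cap2 (a joint): Copper cap of block2, m: 0 = 10 mm proud, 0.010 = fully home on the block. Held by about 10 N of friction.
- block3_mid (a point): The same kind of capped batten block as block1_mid. May be absent (None).
- cap3 (a joint): Copper cap of block3, m: 0 = 10 mm proud, 0.010 = fully home on the block. Held by about 10 N of friction.
- block4_mid (a point): The same kind of capped batten block as block1_mid. May be absent (None).
- cap4 (a joint): Copper cap of block4, m: 0 = 10 mm proud, 0.010 = fully home on the block. Held by about 10 N of friction.
- pliers: Flat seaming pliers with dull red handles, 170 mm long, lying on the bench. Bystander; origin on its underside near the joint.
- seam_iron: Seaming iron with round dull red handle, 205 mm long, 20 mm high, lying on the bench, often between the blocks. Bystander; origin on its underside.
- bare_block: Plain oak block 90 x 50 x 40 mm without a copper cap. Bystander, not part of the job; origin at the middle of its underside.
- mallet: Wooden mallet, 240 mm long, 64 mm high, lying on the bench. Bystander; origin on the bench near the head.
Not all that is in view belongs to the job. What is shaped like the part that bears block2_mid but pink is not meant.

How it is judged:
On the way, in this order (a step that is already met when the one before it is completed fails the run):
1. the slide table is drawn out to its loading stop (value of joint table_slide below 0.01 m), for 0.2 s.
2. every capped block lies flat, cap up, on the tray while it is drawn out (value of joint table_slide below 0.03 m and x of block1_mid in the frame of tray between -0.058 and 0.058 m and y of block1_mid in the frame of tray between -0.085 and 0.085 m and z of block1_mid in the frame of tray between 0.015 and 0.03 m and angle between each of block1_mid, block2_mid, block3_mid, block4_mid's own z axis and vertical below 0.12 rad and x of block2_mid in the frame of tray between -0.058 and 0.058 m and y of block2_mid in the frame of tray between -0.085 and 0.085 m and z of block2_mid in the frame of tray between 0.015 and 0.03 m and x of block3_mid in the frame of tray between -0.058 and 0.058 m and y of block3_mid in the frame of tray between -0.085 and 0.085 m and z of block3_mid in the frame of tray between 0.015 and 0.03 m and x of block4_mid in the frame of tray between -0.058 and 0.058 m and y of block4_mid in the frame of tray between -0.085 and 0.085 m and z of block4_mid in the frame of tray between 0.015 and 0.03 m), for 0.3 s.
3. the table with the blocks is slid in to the red press line (value of joint table_slide between 0.23 and 0.24 m and x of block1_mid in the frame of tray between -0.058 and 0.058 m and y of block1_mid in the frame of tray between -0.085 and 0.085 m and z of block1_mid in the frame of tray between 0.015 and 0.03 m and angle between each of block1_mid, block2_mid, block3_mid, block4_mid's own z axis and vertical below 0.12 rad and x of block2_mid in the frame of tray between -0.058 and 0.058 m and y of block2_mid in the frame of tray between -0.085 and 0.085 m and z of block2_mid in the frame of tray between 0.015 and 0.03 m and x of block3_mid in the frame of tray between -0.058 and 0.058 m and y of block3_mid in the frame of tray between -0.085 and 0.085 m and z of block3_mid in the frame of tray between 0.015 and 0.03 m and x of block4_mid in the frame of tray between -0.058 and 0.058 m and y of block4_mid in the frame of tray between -0.085 and 0.085 m and z of block4_mid in the frame of tray between 0.015 and 0.03 m), for 0.3 s.
4. the platen is cranked down to its red line and every cap is home (all of step 3 and value of joint platen between 0.0405 and 0.0475 m and value of joint each of cap1, cap2, cap3, cap4 above 0.008 m), for 0.2 s.
At the end, for the whole second after the job is handed in: The platen is wound up to within 8 mm of the top, the slide table is drawn out to within 10 mm of its loading stop, every capped block lies flat on the tray (inside the rim, tilt under 0.12 rad) with its cap home to within 2 mm, and table and wheel are at rest (value of joint table_slide below 0.01 m and value of joint platen below 0.008 m and x of block1_mid in the frame of tray between -0.058 and 0.058 m and y of block1_mid in the frame of tray between -0.085 and 0.085 m and z of block1_mid in the frame of tray between 0.015 and 0.03 m and angle between each of block1_mid, block2_mid, block3_mid, block4_mid's own z axis and vertical below 0.12 rad and x of block2_mid in the frame of tray between -0.058 and 0.058 m and y of block2_mid in the frame of tray between -0.085 and 0.085 m and z of block2_mid in the frame of tray between 0.015 and 0.03 m and x of block3_mid in the frame of tray between -0.058 and 0.058 m and y of block3_mid in the frame of tray between -0.085 and 0.085 m and z of block3_mid in the frame of tray between 0.015 and 0.03 m and x of block4_mid in the frame of tray between -0.058 and 0.058 m and y of block4_mid in the frame of tray between -0.085 and 0.085 m and z of block4_mid in the frame of tray between 0.015 and 0.03 m and value of joint each of cap1, cap2, cap3, cap4 above 0.008 m and velocity of joint table_slide between -0.01 and 0.01 m/s and velocity of joint wheel between -0.05 and 0.05 rad/s); the robot touches nothing.
It fails at once if the pliers is moved more than 6 cm (distance of pliers from where it was at the start of the episode above 0.06 m).
It fails at once if the seam iron is moved more than 6 cm (distance of seam_iron from where it was at the start of the episode above 0.06 m).
It fails at once if the bare block is moved more than 6 cm (distance of bare_block from where it was at the start of the episode above 0.06 m).
It fails at once if the mallet is moved more than 6 cm (distance of mallet from where it was at the start of the episode above 0.06 m).
Of block1, block2, block3, block4 only 2 to 4 are there at a start; the rules pass over those that are not, and their reading is None.
At some moment in a run one of block1, block2, block3, block4 may be knocked a few centimetres aside while the robot is not near it.
Once in a run the grip may slacken for a moment while it holds something.
It also fails if it takes over 210 s, if anything falls off the work surface, if the arm or the gripper's body presses on something with over 40 N, if the wrist force passes 120 N, or if a joint passes its speed limit or range.

## Working session

There is one attempt and no reset: what is moved stays moved. The work goes in short steps, Python scripts to look and compute and a tool call to move; the robot and the scene stay as the last step left them, time stands still between calls to the robot, and variables do not carry over. Pictures are saved under pics/ and viewed, and the job is handed in when it is done.

Besides the shell and the picture viewer there is one more tool, called after ">>>" by a JSON object that holds its "op" and its "data". arm_command: Moves the arm, as the interface text tells. Its arguments: {"type":"object","properties":{"motion":{"type":"array"},"force":{"type":"number"}},"required":["motion"]}

```bash
ls; mkdir -p pics; cat > h.py <<'E'
import numpy as np, cv2
from rig import bot
from scipy.spatial.transform import Rotation as Ro
def shot(cam,name,crop=None,scale=1):
    im=bot.camera(cam)
    o=im
    if crop: o=im[crop[1]:crop[3],crop[0]:crop[2]]
    if scale!=1: o=cv2.resize(o,None,fx=scale,fy=scale,interpolation=cv2.INTER_CUBIC)
    cv2.imwrite('pics/'+name+'.png',o[...,::-1]); return im
def ray(cam,u,v):
    c=bot.camera_info(cam);K,R,t=map(np.array,(c['K'],c['R'],c['t']))
    return -R.T@t, R.T@np.linalg.inv(K)@np.array([u,v,1.])
def onz(cam,u,v,z):
    o,d=ray(cam,u,v); return o+d*(z-o[2])/d[2]
def proj(cam,X):
    c=bot.camera_info(cam);K,R,t=map(np.array,(c['K'],c['R'],c['t']))
    p=K@(R@np.array(X)+t); return p[:2]/p[2]
def st():
    o=bot.get_obs(); print('t',round(o['time'],2),'pos',np.round(o['tool_pos'],4),'q',np.round(o['eef_rot'],4),'F',np.round(o['wrist_force'],1),'w',round(o['grip_width'],4),'j',np.round(o['q'],2)); return o
E
python3 - <<'E'
from h import *
st()
for c in('top','side'):
    im=shot(c,c+'0',None,1.5)
    cv2.imwrite('pics/%s0.raw.png'%c,im[...,::-1])
    print(c,bot.camera_info(c), ray(c,256,192))
E
```

```text
pics
t 0.0 pos [0.2135 0.5869 0.2218] q [ 1.735e-01  9.848e-01 -7.000e-04 -1.000e-04] F [-0.1 -0.5  0.2] w 0.0882 j [-1.29  0.41 -0.01  1.6   0.01  1.13 -0.08]
top {'K': array([[467.71261447,   0.        , 258.03920833],
       [  0.        , 467.71261447, 185.35818733],
       [  0.        ,   0.        ,   1.        ]]), 'R': array([[ 0.00264203, -0.99991725, -0.01258999],
       [-0.99721891, -0.00169675, -0.07450879],
       [ 0.07448126,  0.01275183, -0.99714088]]), 't': array([-0.10391669,  0.56739069,  1.52524882])} (array([ 0.45248483, -0.12239508,  1.56185523]), array([ 0.0603086 ,  0.01708733, -0.99814406]))
side {'K': array([[454.61742522,   0.        , 254.122961  ],
       [  0.        , 454.61742522, 182.24975938],
       [  0.        ,   0.        ,   1.        ]]), 'R': array([[ 0.93269237, -0.36019246, -0.01861014],
       [-0.24524497, -0.59551917, -0.76499139],
       [ 0.26446143,  0.71806567, -0.64377158]]), 't': array([-0.52680114,  0.18809125,  1.29791746])} (array([ 0.19422272, -1.00972783,  0.96964671]), array([ 0.26305256,  0.70380632, -0.66025529]))
```

View pics/top0.png

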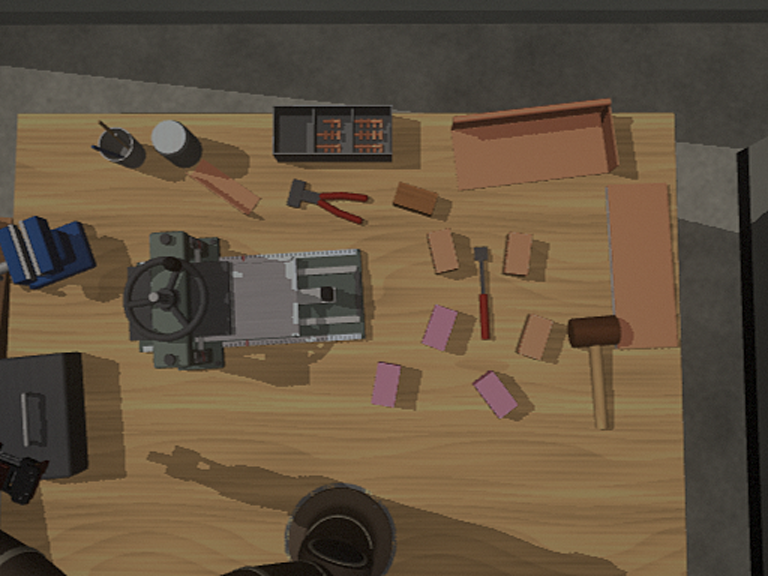

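View pics/side0.png

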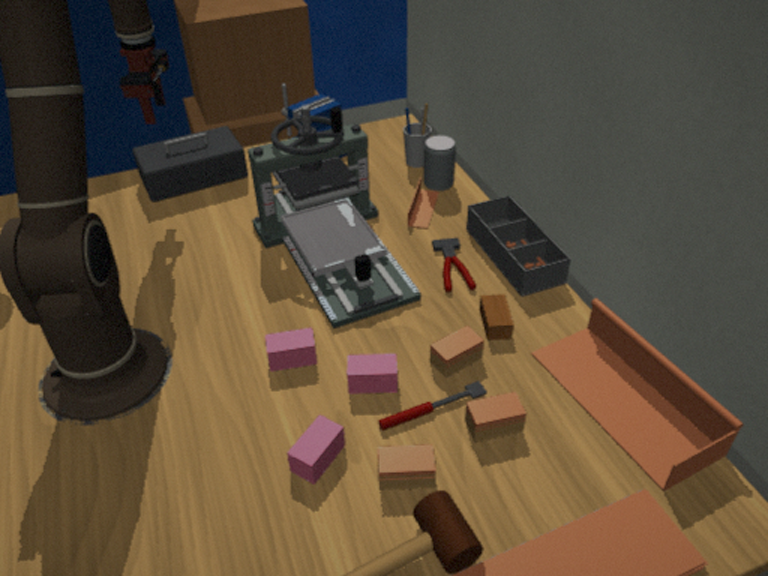

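The top view shows three blocks with copper-coloured tops, at (443,252), (518,254) and (538,336) in the 1.5x picture. There are three pink ones at (440,328), (387,385) and (495,394), which are decoys, and a bare brown block at (414,198). The press is at the left with its grip at (327,293). I'll confirm this in a crop and measure.

```bash
python3 - <<'E'
from h import *
im=cv2.imread('pics/top0.raw.png')[...,::-1]
cv2.imwrite('pics/crop1.png',cv2.resize(im[110:290,230:430],None,fx=4,fy=4,interpolation=cv2.INTER_CUBIC)[:600,:,::-1])
hsv=cv2.cvtColor(im,cv2.COLOR_RGB2HSV)
for n,(u,v) in dict(c1=(295,168),c2=(345,168),c3=(359,222),p=(293,218),p2=(258,257),bare=(276,132),bench=(250,300)).items(): print(n,im[v,u],hsv[v,u])
cv2.imwrite('pics/crop2.png',cv2.resize(im[145:255,75:255],None,fx=4.4,fy=4.4,interpolation=cv2.INTER_CUBIC)[...,::-1])
E
```

```text
c1 [142 105  78] [ 13 115 142]
c2 [142 104  75] [ 13 120 142]
c3 [140 103  75] [ 13 118 140]
p [140  95 110] [170  82 140]
p2 [143  98 113] [170  80 143]
bare [109  73  44] [ 13 152 109]
bench [142 116  78] [ 18 115 142]
```

View pics/crop1.png

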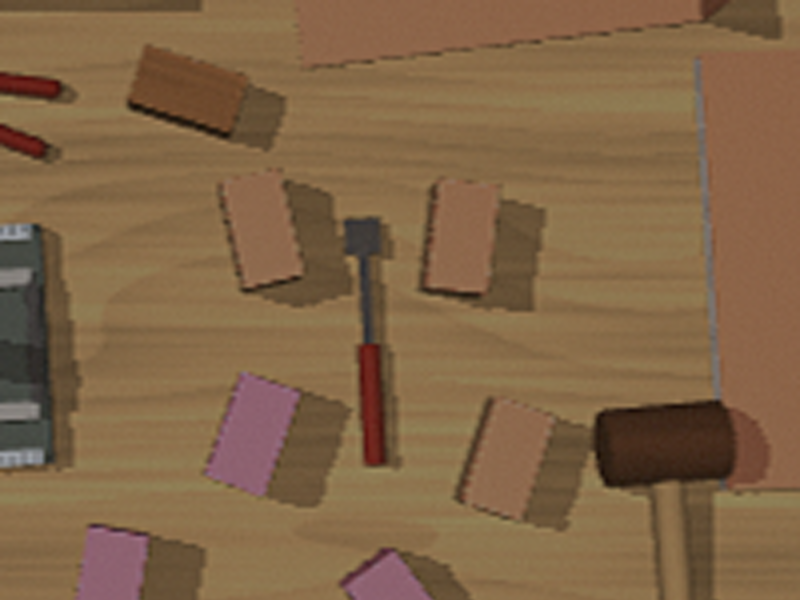

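View pics/crop2.png

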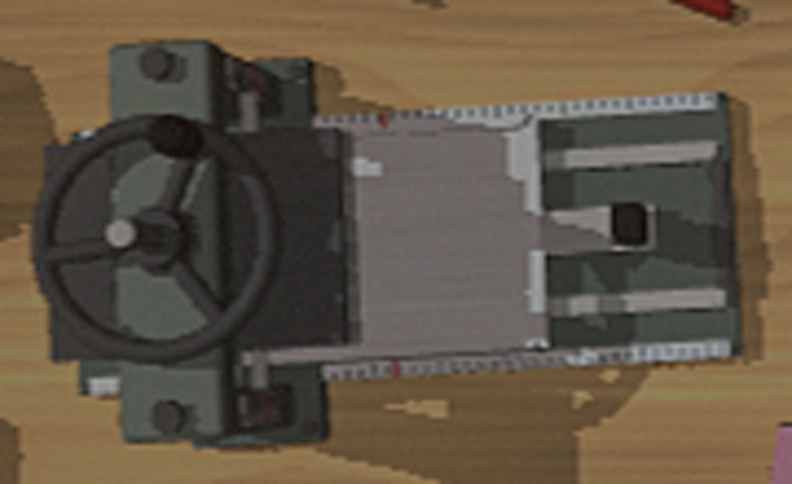

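Crop 1 confirms three copper-capped blocks, two either side of the iron and one by the mallet. The pink ones have painted tops and are out. Crop 2 shows the red press line marks at (384,119) and (395,368), the grip at (629,224) and the crank at (172,135). Now the geometry.

```bash
cat >> h.py <<'E'
def blocks(im,zt=0.0505,area=(200,2500)):
    hsv=cv2.cvtColor(im,cv2.COLOR_RGB2HSV)
    m=((hsv[...,0]>=8)&(hsv[...,0]<=14)&(hsv[...,1]>95)&(hsv[...,2]>115)).astype(np.uint8)
    m=cv2.morphologyEx(m,cv2.MORPH_OPEN,np.ones((3,3),np.uint8))
    out=[]
    for c in cv2.findContours(m,cv2.RETR_EXTERNAL,cv2.CHAIN_APPROX_NONE)[0]:
        if not area[0]<cv2.contourArea(c)<area[1]: continue
        w=np.array([onz('top',float(p[0][0]),float(p[0][1]),zt)[:2] for p in c],np.float32)
        (cx,cy),(a,b),an=cv2.minAreaRect(w*1000)
        if a<b: a,b,an=b,a,an+90
        print('px',c[:,0].mean(0).round(1),'xy mm',round(cx,1),round(cy,1),'size',round(a,1),round(b,1),'yaw',round((an+90)%180-90,1))
        out.append((cx,cy,a,b,an))
    return out
E
python3 - <<'E'
from h import *
im=cv2.imread('pics/top0.raw.png')[...,::-1]
blocks(im)
def c2(u,v):return 75+(u+.5)/4.4-.5,145+(v+.5)/4.4-.5
for n,(u,v,z) in dict(red1=(384,119,.03),red2=(395,368,.03),grip=(629,222,.101),crank=(172,133,.298),bolt1=(158,64,.23),bolt2=(170,416,.23),bedFR=(722,95,.02),bedFL=(740,352,.02)).items():
    print(n,np.round(c2(u,v),1),onz('top',*c2(u,v),z).round(4))
im=cv2.imread('pics/side0.raw.png')
cv2.imwrite('pics/crop3.png',cv2.resize(im[50:220,160:290],None,fx=3.5,fy=3.5,interpolation=cv2.INTER_CUBIC))
E
```

```text
px [357.3 224.4] xy mm 441.4 -422.9 size 86.7 45.4 yaw -19.1
px [345.4 168.5] xy mm 620.7 -386.6 size 88.5 50.1 yaw -9.2
px [295.2 166.4] xy mm 627.5 -223.0 size 89.0 46.8 yaw 13.1
px [150.9 124.7] xy mm 768.4 249.7 size 153.1 37.6 yaw 58.9
px [354.  73.] xy mm 936.7 -417.9 size 345.1 12.1 yaw -83.3
red1 [161.9 171.7] [0.6117 0.2147 0.03  ]
red2 [164.4 228.2] [0.4257 0.2031 0.03  ]
grip [217.6 195.1] [0.5309 0.0229 0.101 ]
crank [113.7 174.8] [0.575  0.2872 0.298 ]
bolt1 [110.5 159.2] [0.6269 0.3196 0.23  ]
bolt2 [113.2 239.2] [0.3979 0.3058 0.23  ]
bedFR [238.7 166.2] [ 0.6313 -0.0384  0.02  ]
bedFL [242.8 224.6] [ 0.4382 -0.0529  0.02  ]
```

View pics/crop3.png

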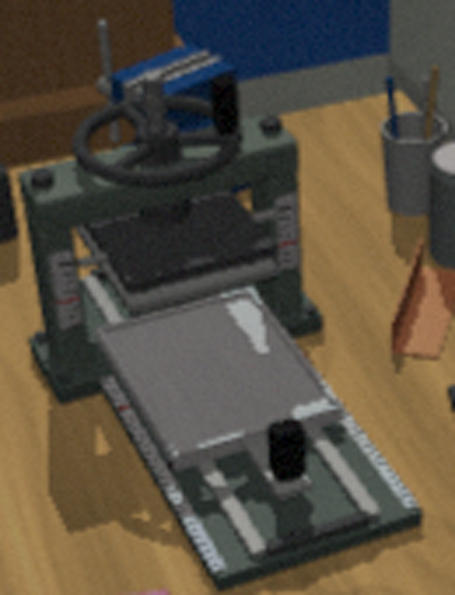

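The press fit is consistent: yaw about 3.6° and origin about (0.512, 0.313). The column bolts and the red-line marks agree to 1 mm. The grip sits on the axis, so table_slide is about 0.124. All three copper tops measure about 89x48 mm, as they should. I'll add a move-planning helper.

```bash
cat >> h.py <<'E'
PO=np.array([.512,.313]);PY=np.radians(3.6)
def P2W(x,y): c,s=np.cos(PY),np.sin(PY); return PO+np.array([c*x-s*y,s*x+c*y])
def W2P(x,y): c,s=np.cos(PY),np.sin(PY); d=np.array([x,y])-PO; return np.array([c*d[0]+s*d[1],-s*d[0]+c*d[1]])
def Rt(psi):
    p=np.radians(psi); y=np.array([np.cos(p),np.sin(p),0]);z=np.array([0,0,-1.]);return np.column_stack([np.cross(y,z),y,z])
def plan(targets,base=None):
    """targets: list of (x,y,zTCP,psi deg of tool y); relative to base (measured, or given)"""
    o=bot.get_obs(); p=np.array(o['tool_pos']);R=Ro.from_quat(o['eef_rot']).as_matrix()
    if base is not None: p=np.array(base[:3]);R=Rt(base[3])
    print('psi now',np.degrees(np.arctan2(R[1,1],R[0,1])).round(2))
    for x,y,z,psi in targets:
        a=Rt(psi);d=Ro.from_matrix(R.T@a).as_rotvec();b=Ro.from_matrix(R.T@Rt(psi+180)).as_rotvec()
        print('lin',(R.T@(np.array([x,y,z])-p)*1000).round(1),'dr',d.round(4),' alt dr',b.round(3))
E
python3 - <<'E'
from h import *
g=W2P(.5309,.0229);print(g)
plan([(.2135,.5869,.36,70),(.531,.0229,.2,3.6),(.531,.0229,.061,3.6)])
E
```

```text
[ 0.00064718 -0.29071429]
psi now 70.02
lin [  -0.    -0.2 -138.1] dr [-0.0014  0.0001  0.0003]  alt dr [-0.000e+00 -2.000e-03 -3.141e+00]
lin [-491.1 -421.6   22.6] dr [-1.2000e-03  9.0000e-04  1.1592e+00]  alt dr [-1.000e-03 -1.000e-03 -1.982e+00]
lin [-491.1 -421.4  161.6] dr [-1.2000e-03  9.0000e-04  1.1592e+00]  alt dr [-1.000e-03 -1.000e-03 -1.982e+00]
```

>>> {"op": "arm_command", "data": {"motion": [{"linear": [0, 0, -60], "dr": [0, 0, 0], "hand": 0}, {"linear": [0, 0, -120], "dr": [0, 0, 0], "hand": 0}, {"linear": [0, 0, -140], "dr": [0, 0, 0], "hand": 0}, {"linear": [-491, -421, -140], "dr": [0, 0, 1.159], "hand": 0}, {"linear": [-491, -421, -140], "dr": [0, 0, 1.159], "hand": 0}, {"linear": [-491, -421, -140], "dr": [0, 0, 1.159], "hand": 0}, {"linear": [-491, -421, -140], "dr": [0, 0, 1.159], "hand": 0}, {"linear": [-491, -421, -140], "dr": [0, 0, 1.159], "hand": 0}, {"linear": [-491, -421, -140], "dr": [0, 0, 1.159], "hand": 0}, {"linear": [-491, -421, -140], "dr": [0, 0, 1.159], "hand": 0}], "force": 30}}

```text
time: 1.35
tool_pos: [0.4289, 0.2042, 0.3626]
eef_rot: [0.686, 0.728, 0.0, -0.0]
wrist_force: [0.7, 0.4, 0.6]
grip_width: 0.0876
```

```bash
python3 - <<'E'
from h import *
st();plan([(.531,.0229,.2,3.6),(.531,.0229,.061,3.6)])
E
```

```text
t 1.35 pos [0.4289 0.2042 0.3626] q [ 6.856e-01  7.279e-01  1.000e-04 -1.000e-04] F [0.7 0.4 0.6] w 0.0876 j [-0.91  0.04  0.38  1.75 -0.02  1.36 -0.46]
psi now 3.43
lin [-187.1   91.   162.5] dr [ 0.     -0.0003 -0.003 ]  alt dr [-1.000e-03 -0.000e+00  3.139e+00]
lin [-187.2   91.   301.5] dr [ 0.     -0.0003 -0.003 ]  alt dr [-1.000e-03 -0.000e+00  3.139e+00]
```

>>> {"op": "arm_command", "data": {"motion": [{"linear": [-187, 91, 60], "dr": [0, 0, 0], "hand": 0}, {"linear": [-187, 91, 60], "dr": [0, 0, 0], "hand": 0}, {"linear": [-187, 91, 100], "dr": [0, 0, 0], "hand": 0}, {"linear": [-187, 91, 160], "dr": [0, 0, 0], "hand": 0}, {"linear": [-187, 91, 160], "dr": [0, 0, 0], "hand": 0}, {"linear": [-187, 91, 160], "dr": [0, 0, 0], "hand": 0}]}}

```text
time: 2.1
tool_pos: [0.5296, 0.0241, 0.2005]
eef_rot: [0.685, 0.728, -0.002, -0.001]
wrist_force: [0.2, -0.5, -0.0]
grip_width: 0.088
```

```bash
python3 - <<'E'
from h import *
st();plan([(.531,.0229,.061,3.6)])
shot('top','t1',(75,120,330,260),3);shot('side','s1',(150,50,350,250),3)
E
```

```text
t 2.1 pos [0.5296 0.0241 0.2005] q [ 0.6853  0.7283 -0.0023 -0.0011] F [ 0.2 -0.5 -0. ] w 0.088 j [-0.59  0.3   0.56  1.88 -0.18  1.02  0.11]
psi now 3.49
lin [ -1.1   2.  139.5] dr [-0.0049  0.0016 -0.002 ]  alt dr [2.00e-03 8.00e-03 3.14e+00]
```

View pics/s1.png

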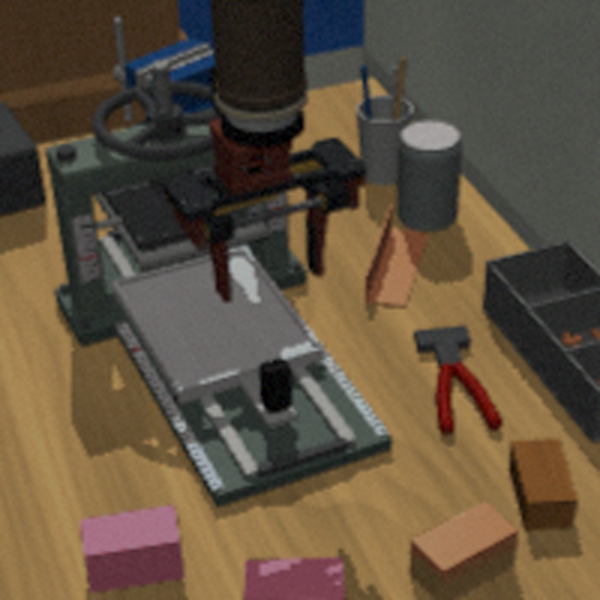

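The side view shows the open fingers above the grip, with jaws along press x. Descending and closing next.

>>> {"op": "arm_command", "data": {"motion": [{"linear": [-1, 2, 60], "dr": [-0.005, 0, 0], "hand": 0}, {"linear": [-1, 2, 110], "dr": [-0.005, 0, 0], "hand": 0}, {"linear": [-1, 2, 139], "dr": [-0.005, 0, 0], "hand": 0}, {"linear": [-1, 2, 139], "dr": [-0.005, 0, 0], "hand": 0.3}, {"linear": [-1, 2, 139], "dr": [-0.005, 0, 0], "hand": 0.7}, {"linear": [-1, 2, 139], "dr": [-0.005, 0, 0], "hand": 0.8}, {"linear": [-1, 2, 139], "dr": [-0.005, 0, 0], "hand": 0.8}, {"linear": [-1, 2, 139], "dr": [-0.005, 0, 0], "hand": 0.8}]}}

```text
time: 3.2
tool_pos: [0.5333, 0.0246, 0.0642]
eef_rot: [0.684, 0.729, 0.002, 0.002]
wrist_force: [-0.3, -0.1, -0.4]
grip_width: 0.0414
```

```bash
python3 - <<'E'
from h import *
st();e=P2W(0.0006,-.417);m=P2W(.0006,-.35);print(e)
plan([(*m,.061,3.6),(*e,.061,3.6)])
shot('top','t2',(75,120,330,260),3);shot('side','s2',(150,50,350,250),3)
E
```

```text
t 3.2 pos [0.5333 0.0246 0.0642] q [0.6845 0.729  0.0022 0.0019] F [-0.3 -0.1 -0.4] w 0.0414 j [-0.5   0.48  0.47  2.   -0.33  0.73  0.23]
[ 0.53878246 -0.10313947]
psi now 3.61
lin [-60.8  -2.6   3.1] dr [ 0.0058 -0.0003  0.0002]  alt dr [ 0.     0.009 -3.141]
lin [-127.8   -2.6    3.1] dr [ 0.0058 -0.0003  0.0002]  alt dr [ 0.     0.009 -3.141]
```

View pics/s2.png

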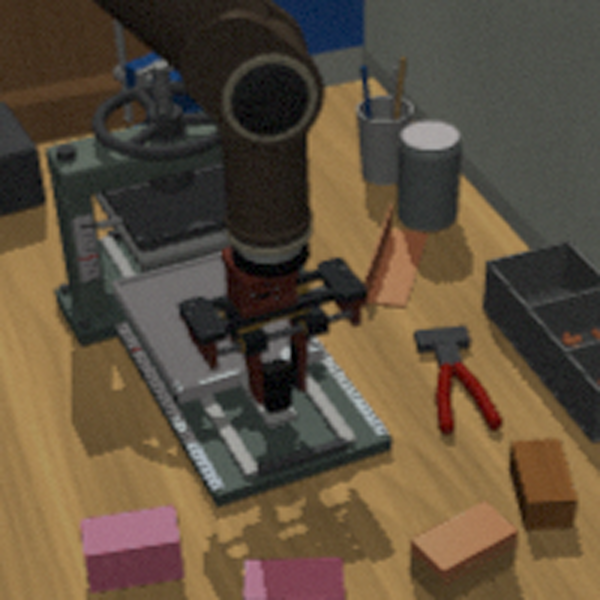

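The fingers straddle the black grip and are still closing. I'll finish the grip, then pull.

>>> {"op": "arm_command", "data": {"motion": [{"linear": [0, 0, 0], "dr": [0, 0, 0], "hand": 0.8}, {"linear": [0, 0, 0], "dr": [0, 0, 0], "hand": 0.9}, {"linear": [-20, 0, 0], "dr": [0, 0, 0], "hand": 0.9}, {"linear": [-45, 0, 0], "dr": [0, 0, 0], "hand": 0.9}, {"linear": [-70, 0, 0], "dr": [0, 0, 0], "hand": 0.9}, {"linear": [-95, 0, 0], "dr": [0, 0, 0], "hand": 0.9}, {"linear": [-110, 0, 0], "dr": [0, 0, 0], "hand": 0.9}, {"linear": [-120, 0, 0], "dr": [0, 0, 0], "hand": 0.9}, {"linear": [-125, 0, 0], "dr": [0, 0, 0], "hand": 0.9}, {"linear": [-128, 0, 0], "dr": [0, 0, 0], "hand": 0.9}]}}

```text
time: 4.55
tool_pos: [0.5401, -0.0994, 0.0636]
eef_rot: [0.684, 0.73, 0.003, -0.001]
wrist_force: [-6.4, 15.8, 13.8]
grip_width: 0.0297
```

```bash
python3 - <<'E'
from h import *
o=st();print(W2P(*o['tool_pos'][:2]))
E
```

```text
t 4.55 pos [ 0.5401 -0.0994  0.0636] q [ 0.6837  0.7297  0.0027 -0.0013] F [-6.4 15.8 13.8] w 0.0297 j [-0.26  0.51  0.47  1.96 -0.34  0.75  0.48]
[ 0.00215727 -0.41339581]
```

A 16 N reaction at y'=-0.413, against the expected -0.415, means the table is at the stop. Releasing and lifting.

>>> {"op": "arm_command", "data": {"motion": [{"linear": [4, 0, 0], "dr": [0, 0, 0], "hand": 0.6}, {"linear": [4, 0, 0], "dr": [0, 0, 0], "hand": 0.3}, {"linear": [4, 0, 0], "dr": [0, 0, 0], "hand": 0}, {"linear": [4, 0, 0], "dr": [0, 0, 0], "hand": 0}, {"linear": [4, 0, -60], "dr": [0, 0, 0], "hand": 0}, {"linear": [4, 0, -120], "dr": [0, 0, 0], "hand": 0}, {"linear": [4, 0, -180], "dr": [0, 0, 0], "hand": 0}, {"linear": [-50, 0, -220], "dr": [0, 0, 0], "hand": 0}]}}

```text
time: 5.55
tool_pos: [0.5445, -0.1464, 0.2838]
eef_rot: [0.682, 0.731, 0.004, 0.002]
wrist_force: [0.7, -0.4, -0.0]
grip_width: 0.0879
```

```bash
python3 - <<'E'
from h import *
st()
im=shot('top','t3',(75,120,330,260),3);blocks(im);shot('side','s3',None,1.5)
E
```

```text
t 5.55 pos [ 0.5445 -0.1464  0.2838] q [0.6819 0.7314 0.0037 0.0024] F [ 0.7 -0.4 -0. ] w 0.0879 j [-0.3   0.28  0.61  1.7  -0.17  1.21  0.42]
px [357.1 224.4] xy mm 441.0 -423.0 size 88.4 50.2 yaw -23.0
px [345.3 168.6] xy mm 620.6 -386.1 size 89.1 51.4 yaw -7.0
px [149.  124.1] xy mm 765.2 253.1 size 156.2 48.3 yaw 55.8
px [354.   73.1] xy mm 936.5 -417.9 size 345.1 12.7 yaw -83.3
```

View pics/t3.png

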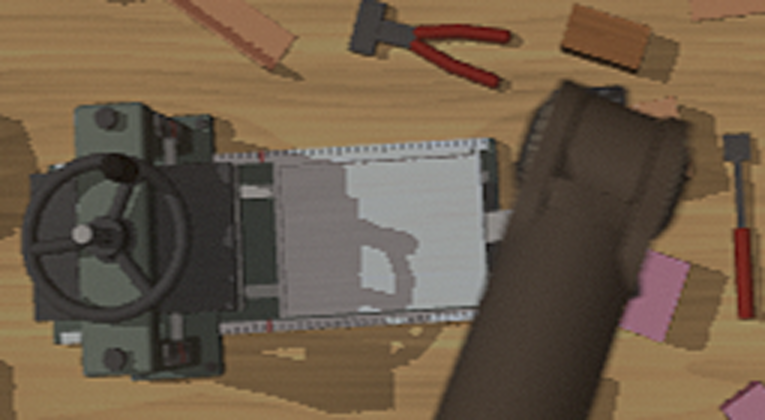

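View pics/s3.png

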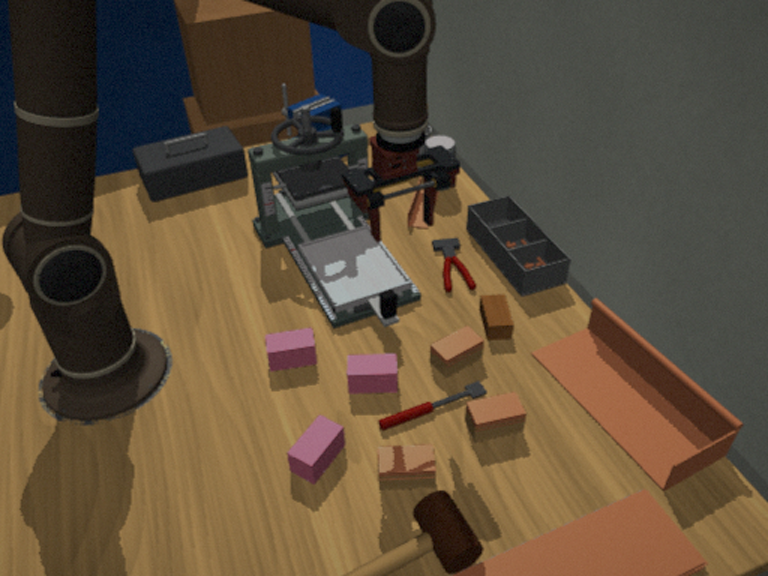

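The table is at its stop and the tray is empty. Of the caps, only copper blocks are wanted: A at (458,347), B at (496,410) and C at (407,460) in the side view. The two pink ones by the press and the third at (317,448) are out. A comes first; I'm measuring it from the first, unobstructed picture.

```bash
python3 - <<'E'
from h import *
def c1(u,v):return 230+(u+.5)/4-.5,110+(v+.5)/4-.5
q=[onz('top',*c1(*p),.0505)[:2] for p in [(220,185),(281,170),(302,275),(243,290)]]
q=np.array(q);print(q.round(4),q.mean(0), np.linalg.norm(q-np.roll(q,1,0),axis=1))
plan([(.626,-.223,.11,-77.3),(.626,-.223,.006,-77.3)])
E
```

```text
[[ 0.6617 -0.1893]
 [ 0.6741 -0.2389]
 [ 0.5883 -0.2556]
 [ 0.5761 -0.2078]] [ 0.62503868 -0.22290958] [0.08763092 0.05112654 0.08733412 0.04933425]
psi now 3.25
lin [-71.   75.6 177.1] dr [ 0.0135 -0.0058  1.4059]  alt dr [ 0.006  0.014 -1.736]
lin [-70.6  74.3 281.1] dr [ 0.0135 -0.0058  1.4059]  alt dr [ 0.006  0.014 -1.736]
```

>>> {"op": "arm_command", "data": {"motion": [{"linear": [-71, 76, 40], "dr": [0.013, -0.006, 1.418], "hand": 0.15}, {"linear": [-71, 76, 80], "dr": [0.013, -0.006, 1.418], "hand": 0.15}, {"linear": [-71, 76, 120], "dr": [0.013, -0.006, 1.418], "hand": 0.15}, {"linear": [-71, 76, 150], "dr": [0.013, -0.006, 1.418], "hand": 0.15}, {"linear": [-71, 76, 177], "dr": [0.013, -0.006, 1.418], "hand": 0.15}, {"linear": [-71, 76, 177], "dr": [0.013, -0.006, 1.418], "hand": 0.15}, {"linear": [-71, 76, 177], "dr": [0.013, -0.006, 1.418], "hand": 0.15}, {"linear": [-71, 76, 177], "dr": [0.013, -0.006, 1.418], "hand": 0.15}, {"linear": [-71, 76, 177], "dr": [0.013, -0.006, 1.418], "hand": 0.15}]}}

```text
time: 6.78
tool_pos: [0.6238, -0.2153, 0.1033]
eef_rot: [0.994, 0.108, -0.004, -0.002]
wrist_force: [0.8, -0.2, 0.3]
grip_width: 0.0751
```

```bash
python3 - <<'E'
from h import *
st();shot('side','s4',(230,100,430,300),3)
plan([(.6255,-.223,.04,-78),(.6255,-.223,.006,-78)])
E
```

```text
t 6.78 pos [ 0.6238 -0.2153  0.1033] q [ 0.9941  0.108  -0.0044 -0.0019] F [ 0.8 -0.2  0.3] w 0.0751 j [-0.28  0.74  0.86  1.65 -0.62  1.06 -0.59]
psi now -77.5
lin [ 0.5  8.2 63.5] dr [-0.0047  0.0081  0.0087]  alt dr [-0.013 -0.007 -3.133]
lin [ 0.7  8.3 97.5] dr [-0.0047  0.0081  0.0087]  alt dr [-0.013 -0.007 -3.133]
```

View pics/s4.png

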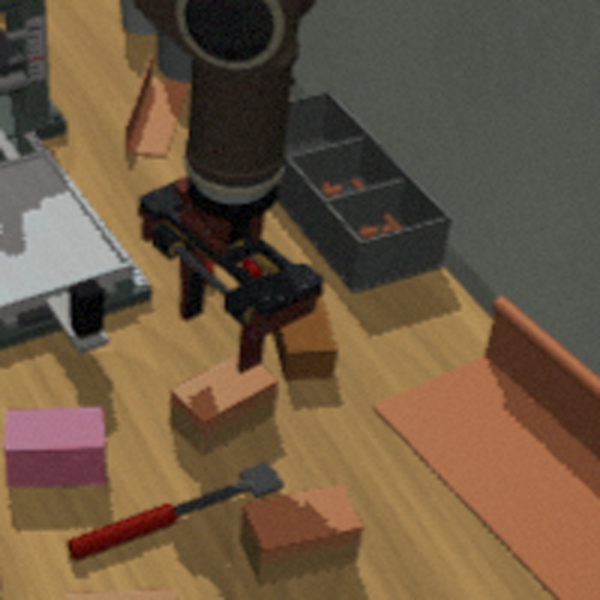

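>>> {"op": "arm_command", "data": {"motion": [{"linear": [0, 0, 0], "dr": [0, 0, 0], "hand": 0.15}, {"linear": [0, 0, 0], "dr": [0, 0, 0], "hand": 0.15}]}}

```text
time: 7.08
tool_pos: [0.6241, -0.2155, 0.1043]
eef_rot: [0.994, 0.108, -0.004, -0.002]
wrist_force: [-0.6, -0.0, 0.0]
grip_width: 0.075
```

```bash
python3 - <<'E'
from h import *
st();
plan([(.6255,-.223,.04,-78),(.6255,-.223,.006,-78)])
E
```

```text
t 7.08 pos [ 0.6241 -0.2155  0.1043] q [ 0.9941  0.1081 -0.0036 -0.0021] F [-0.6 -0.   0. ] w 0.075 j [-0.28  0.74  0.86  1.65 -0.62  1.06 -0.58]
psi now -77.59
lin [ 0.2  7.9 64.2] dr [-0.0049  0.0068  0.0072]  alt dr [-0.011 -0.008 -3.134]
lin [ 0.4  8.1 98.2] dr [-0.0049  0.0068  0.0072]  alt dr [-0.011 -0.008 -3.134]
```

>>> {"op": "arm_command", "data": {"motion": [{"linear": [0, 8, 50], "dr": [-0.005, 0.007, 0.007], "hand": 0.15}, {"linear": [0, 8, 85], "dr": [-0.005, 0.007, 0.007], "hand": 0.15}, {"linear": [0, 8, 98], "dr": [-0.005, 0.007, 0.007], "hand": 0.15}, {"linear": [0, 8, 98], "dr": [-0.005, 0.007, 0.007], "hand": 0.3}, {"linear": [0, 8, 98], "dr": [-0.005, 0.007, 0.007], "hand": 0.6}, {"linear": [0, 8, 98], "dr": [-0.005, 0.007, 0.007], "hand": 0.6}, {"linear": [0, 8, 98], "dr": [-0.005, 0.007, 0.007], "hand": 0.6}], "force": 30}}

```text
time: 7.95
tool_pos: [0.626, -0.2232, 0.0077]
eef_rot: [0.995, 0.104, 0.001, 0.0]
wrist_force: [-1.1, 1.1, 6.8]
grip_width: 0.0495
```

```bash
python3 - <<'E'
from h import *
st()
E
```

```text
t 7.95 pos [ 0.626  -0.2232  0.0077] q [9.945e-01 1.043e-01 1.100e-03 4.000e-04] F [-1.1  1.1  6.8] w 0.0495 j [-0.22  0.85  0.77  1.7  -0.72  0.9  -0.51]
```

Gripped at 49.5 mm. Lifting and planning the placement at tray (+36, +50), long axis along y.

>>> {"op": "arm_command", "data": {"motion": [{"linear": [0, 0, -30], "dr": [0, 0, 0], "hand": 0.7}, {"linear": [0, 0, -70], "dr": [0, 0, 0], "hand": 0.7}, {"linear": [0, 0, -120], "dr": [0, 0, 0], "hand": 0.7}, {"linear": [0, 0, -140], "dr": [0, 0, 0], "hand": 0.7}, {"linear": [0, 0, -140], "dr": [0, 0, 0], "hand": 0.7}], "force": 45}}

```text
time: 8.57
tool_pos: [0.6257, -0.2229, 0.1471]
eef_rot: [0.995, 0.104, 0.001, 0.0]
wrist_force: [-0.2, -0.2, -2.5]
grip_width: 0.0497
```

```bash
python3 - <<'E'
from h import *
st();p=P2W(.036,-.185);print(p)
plan([(*p,.15,3.6),(*p,.05,3.6)])
E
```

```text
t 8.57 pos [ 0.6257 -0.2229  0.1471] q [9.945e-01 1.044e-01 1.100e-03 2.000e-04] F [-0.2 -0.2 -2.5] w 0.0497 j [-0.29  0.69  0.89  1.62 -0.59  1.12 -0.61]
[0.55954521 0.13062551]
psi now -78.02
lin [   8.7 -359.6   -3.2] dr [ 2.1000e-03 -1.3000e-03 -1.4245e+00]  alt dr [-1.000e-03 -2.000e-03  1.717e+00]
lin [   8.5 -359.7   96.8] dr [ 2.1000e-03 -1.3000e-03 -1.4245e+00]  alt dr [-1.000e-03 -2.000e-03  1.717e+00]
```

>>> {"op": "arm_command", "data": {"motion": [{"linear": [2, -50, -5], "dr": [0, 0, -0.2], "hand": 0.7}, {"linear": [3, -100, -5], "dr": [0, 0, -0.38], "hand": 0.7}, {"linear": [5, -150, -5], "dr": [0, 0, -0.56], "hand": 0.7}, {"linear": [6, -200, -5], "dr": [0, 0, -0.74], "hand": 0.7}, {"linear": [7, -250, -5], "dr": [0, 0, -0.92], "hand": 0.7}, {"linear": [8, -300, -5], "dr": [0, 0, -1.1], "hand": 0.7}, {"linear": [9, -340, -5], "dr": [0, 0, -1.28], "hand": 0.7}, {"linear": [9, -360, -5], "dr": [0, 0, -1.424], "hand": 0.7}, {"linear": [9, -360, -5], "dr": [0, 0, -1.424], "hand": 0.7}, {"linear": [9, -360, -5], "dr": [0, 0, -1.424], "hand": 0.7}]}}

```text
time: 9.82
tool_pos: [0.5589, 0.1296, 0.1501]
eef_rot: [0.686, 0.727, -0.001, 0.0]
wrist_force: [-1.0, -0.7, -1.8]
grip_width: 0.05
```

>>> {"op": "arm_command", "data": {"motion": [{"linear": [0, 0, 0], "dr": [0, 0, 0], "hand": 0.7}, {"linear": [0, 0, 0], "dr": [0, 0, 0], "hand": 0.7}]}}

```text
time: 10.07
tool_pos: [0.5594, 0.1301, 0.151]
eef_rot: [0.686, 0.728, -0.0, 0.0]
wrist_force: [-0.6, 0.1, -1.8]
grip_width: 0.0498
```

```bash
python3 - <<'E'
from h import *
st();p=P2W(.036,-.185)
plan([(*p,.08,3.6),(*p,.046,3.6)])
im=shot('top','t5',(75,120,330,260),3);shot('side','s5',(150,50,350,250),3);
E
```

```text
t 10.07 pos [0.5594 0.1301 0.151 ] q [ 6.857e-01  7.279e-01 -2.000e-04  2.000e-04] F [-0.6  0.1 -1.8] w 0.0498 j [-0.75  0.44  0.58  1.83 -0.29  0.96  0.02]
psi now 3.42
lin [ 0.6  0.1 71. ] dr [-0.0001  0.0006 -0.0032]  alt dr [1.000e-03 0.000e+00 3.138e+00]
lin [  0.6   0.2 105. ] dr [-0.0001  0.0006 -0.0032]  alt dr [1.000e-03 0.000e+00 3.138e+00]
```

View pics/s5.png

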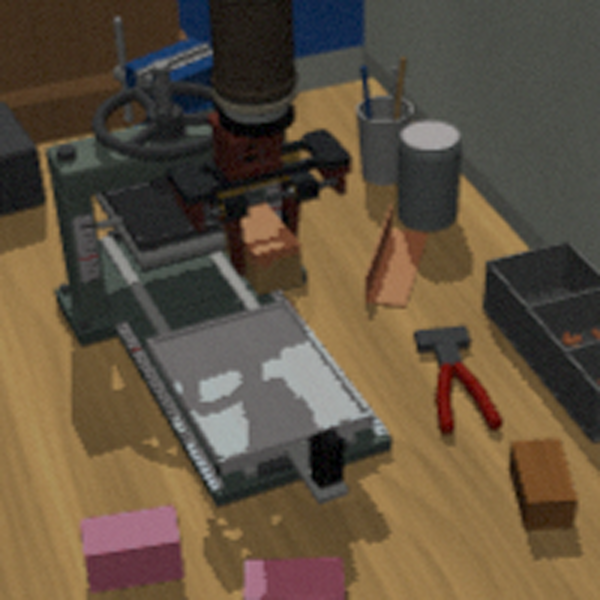

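Block A is held upright, cap up, over the rear right of the tray. Lowering and releasing with a small opening.

>>> {"op": "arm_command", "data": {"motion": [{"linear": [0.5, 0, 50], "dr": [0, 0, -0.003], "hand": 0.7}, {"linear": [0.5, 0, 85], "dr": [0, 0, -0.003], "hand": 0.7}, {"linear": [0.5, 0, 97], "dr": [0, 0, -0.003], "hand": 0.7}, {"linear": [0.5, 0, 105], "dr": [0, 0, -0.003], "hand": 0.7}, {"linear": [0.5, 0, 105], "dr": [0, 0, -0.003], "hand": 0.7}, {"linear": [0.5, 0, 105], "dr": [0, 0, -0.003], "hand": 0.36}, {"linear": [0.5, 0, 105], "dr": [0, 0, -0.003], "hand": 0.34}, {"linear": [0.5, 0, 105], "dr": [0, 0, -0.003], "hand": 0.34}, {"linear": [0.5, 0, 70], "dr": [0, 0, -0.003], "hand": 0.34}, {"linear": [0.5, 0, 20], "dr": [0, 0, -0.003], "hand": 0.34}]}}

```text
time: 11.42
tool_pos: [0.5583, 0.1313, 0.1311]
eef_rot: [0.684, 0.73, -0.001, -0.0]
wrist_force: [0.7, 0.7, 1.0]
grip_width: 0.0578
```

>>> {"op": "arm_command", "data": {"motion": [{"linear": [-60, 0, -30], "dr": [0, 0, 0], "hand": 0.15}, {"linear": [-120, 0, -60], "dr": [0, 0, 0], "hand": 0.15}, {"linear": [-180, 0, -60], "dr": [0, 0, 0], "hand": 0.15}, {"linear": [-240, 0, -60], "dr": [0, 0, 0], "hand": 0.15}, {"linear": [-240, 0, -60], "dr": [0, 0, 0], "hand": 0.15}, {"linear": [-240, 0, -60], "dr": [0, 0, 0], "hand": 0.15}]}}

```text
time: 12.18
tool_pos: [0.5747, -0.1078, 0.1911]
eef_rot: [0.684, 0.729, 0.0, -0.0]
wrist_force: [-0.2, 0.2, -0.6]
grip_width: 0.0746
```

```bash
python3 - <<'E'
from h import *
st()
im=shot('top','t6',(75,110,375,310),2.6);shot('side','s6',(150,50,350,250),3);blocks(im)
E
```

```text
t 12.18 pos [ 0.5747 -0.1078  0.1911] q [ 6.841e-01  7.294e-01  1.000e-04 -1.000e-04] F [-0.2  0.2 -0.6] w 0.0746 j [-0.38  0.42  0.64  1.77 -0.29  1.05  0.44]
px [357.  224.2] xy mm 440.7 -420.8 size 88.0 49.7 yaw -21.3
px [183.7 186.6] xy mm 561.2 137.4 size 91.0 48.8 yaw -89.0
px [345.4 168.5] xy mm 620.7 -385.5 size 88.2 51.7 yaw -8.2
px [277.3 131.9] xy mm 741.3 -163.9 size 81.3 47.1 yaw 73.2
px [149.  124.1] xy mm 765.7 253.7 size 155.5 48.2 yaw 55.6
px [354.   73.1] xy mm 936.4 -417.9 size 345.1 12.9 yaw -83.3
```

View pics/s6.png

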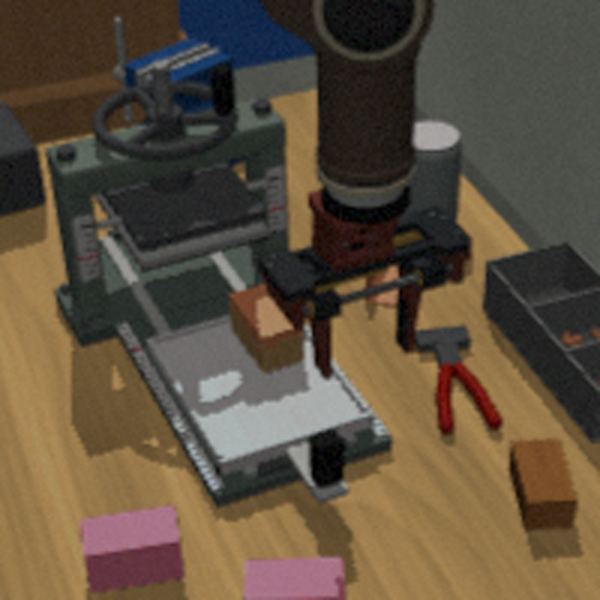

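View pics/t6.png

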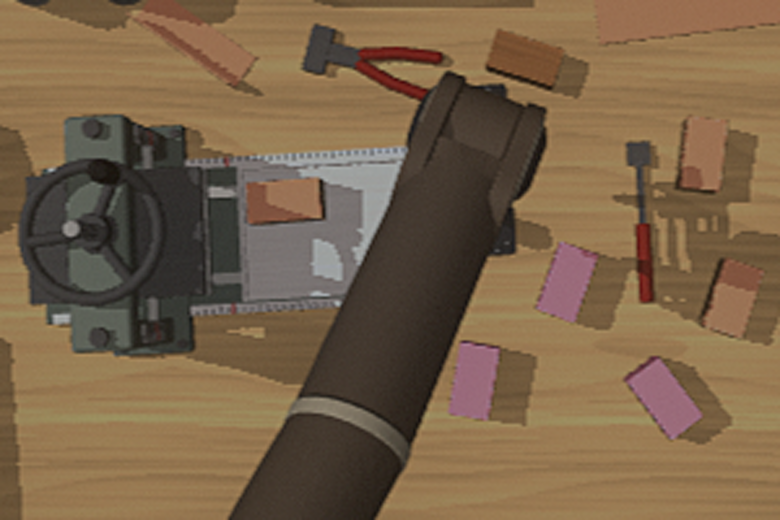

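Block A lies flat at rear right and hasn't moved. Next is B at (703,152) in this picture, which is (620.7,-386) mm with yaw about -7.5°.

```bash
python3 - <<'E'
from h import *
plan([(.6207,-.386,.11,-97.5)])
E
```

```text
psi now 3.85
lin [-282.5   26.9   80.7] dr [-8.0000e-04 -2.0000e-04  1.7689e+00]  alt dr [ 0.000e+00 -1.000e-03 -1.373e+00]
```

>>> {"op": "arm_command", "data": {"motion": [{"linear": [-50, 5, 0], "dr": [0, 0, 0.185], "hand": 0.15}, {"linear": [-100, 10, 0], "dr": [0, 0, 0.37], "hand": 0.15}, {"linear": [-150, 15, 10], "dr": [0, 0, 0.555], "hand": 0.15}, {"linear": [-200, 20, 20], "dr": [0, 0, 0.74], "hand": 0.15}, {"linear": [-240, 25, 30], "dr": [0, 0, 0.925], "hand": 0.15}, {"linear": [-282, 27, 40], "dr": [0, 0, 1.11], "hand": 0.15}, {"linear": [-282, 27, 50], "dr": [0, 0, 1.295], "hand": 0.15}, {"linear": [-282, 27, 60], "dr": [0, 0, 1.48], "hand": 0.15}, {"linear": [-282, 27, 70], "dr": [0, 0, 1.665], "hand": 0.15}, {"linear": [-282, 27, 75], "dr": [0, 0, 1.769], "hand": 0.15}]}}

```text
time: 13.52
tool_pos: [0.6213, -0.3847, 0.1148]
eef_rot: [0.998, -0.067, -0.001, -0.001]
wrist_force: [0.6, 0.6, -0.1]
grip_width: 0.0747
```

>>> {"op": "arm_command", "data": {"motion": [{"linear": [0, 0, 0], "dr": [0, 0, 0], "hand": 0.15}, {"linear": [0, 0, 0], "dr": [0, 0, 0], "hand": 0.15}, {"linear": [0, 0, 0], "dr": [0, 0, 0], "hand": 0.15}]}}

```text
time: 13.9
tool_pos: [0.6205, -0.3872, 0.1166]
eef_rot: [0.998, -0.066, 0.0, 0.0]
wrist_force: [-0.3, 0.5, -0.1]
grip_width: 0.0747
```

```bash
python3 - <<'E'
from h import *
st();shot('side','s7',(230,100,430,330),2.6);
plan([(.6207,-.386,.006,-97.5)])
E
```

```text
t 13.9 pos [ 0.6205 -0.3872  0.1166] q [ 9.978e-01 -6.560e-02  4.000e-04  1.000e-04] F [-0.3  0.5 -0.1] w 0.0747 j [-0.04  0.88  0.98  1.45 -0.75  1.21 -0.67]
psi now -97.56
lin [ 1.000e-01 -1.500e+00  1.107e+02] dr [ 0.0001 -0.0008 -0.001 ]  alt dr [-1.000e-03 -0.000e+00  3.141e+00]
```

View pics/s7.png

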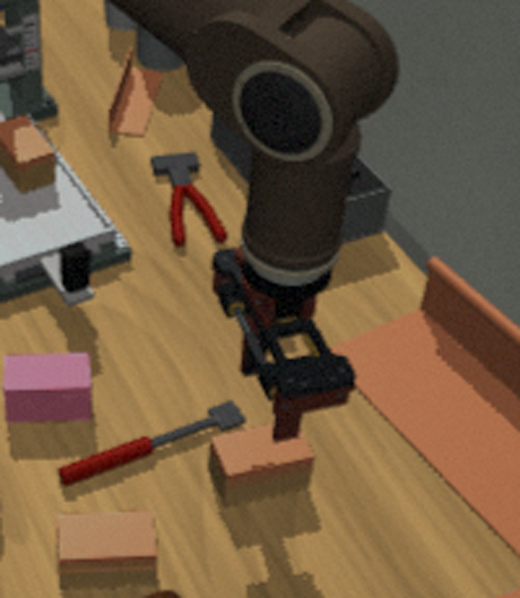

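The gripper is above B and the iron is clear. Descending and gripping.

>>> {"op": "arm_command", "data": {"motion": [{"linear": [0, -1.5, 55], "dr": [0, 0, 0], "hand": 0.15}, {"linear": [0, -1.5, 95], "dr": [0, 0, 0], "hand": 0.15}, {"linear": [0, -1.5, 110], "dr": [0, 0, 0], "hand": 0.15}, {"linear": [0, -1.5, 110], "dr": [0, 0, 0], "hand": 0.3}, {"linear": [0, -1.5, 110], "dr": [0, 0, 0], "hand": 0.6}, {"linear": [0, -1.5, 110], "dr": [0, 0, 0], "hand": 0.7}, {"linear": [0, -1.5, 110], "dr": [0, 0, 0], "hand": 0.7}], "force": 45}}

```text
time: 14.82
tool_pos: [0.6213, -0.3864, 0.0082]
eef_rot: [0.998, -0.066, 0.001, 0.0]
wrist_force: [1.0, 2.0, 6.2]
grip_width: 0.05
```

>>> {"op": "arm_command", "data": {"motion": [{"linear": [0, 0, 0], "dr": [0, 0, 0], "hand": 0.7}, {"linear": [0, 0, -30], "dr": [0, 0, 0], "hand": 0.7}, {"linear": [0, 0, -70], "dr": [0, 0, 0], "hand": 0.7}, {"linear": [0, 0, -120], "dr": [0, 0, 0], "hand": 0.7}, {"linear": [0, 0, -145], "dr": [0, 0, 0], "hand": 0.7}, {"linear": [0, 0, -145], "dr": [0, 0, 0], "hand": 0.7}, {"linear": [0, 0, -145], "dr": [0, 0, 0], "hand": 0.7}]}}

```text
time: 15.7
tool_pos: [0.6199, -0.3854, 0.1498]
eef_rot: [0.998, -0.067, -0.001, -0.001]
wrist_force: [-0.2, 0.3, -2.2]
grip_width: 0.0492
```

```bash
python3 - <<'E'
from h import *
st();p=P2W(-.036,-.185)
plan([(*p,.15,3.6)])
E
```

```text
t 15.7 pos [ 0.6199 -0.3854  0.1498] q [ 9.978e-01 -6.650e-02 -6.000e-04 -5.000e-04] F [-0.2  0.3 -2.2] w 0.0492 j [-0.05  0.85  1.    1.42 -0.73  1.26 -0.69]
psi now -97.63
lin [-199.  -489.4    0.5] dr [-1.8000e-03  1.0000e-04 -1.7668e+00]  alt dr [0.    0.002 1.375]
```

>>> {"op": "arm_command", "data": {"motion": [{"linear": [-20, -49, -10], "dr": [0, 0, -0.18], "hand": 0.7}, {"linear": [-40, -98, -10], "dr": [0, 0, -0.36], "hand": 0.7}, {"linear": [-60, -147, -10], "dr": [0, 0, -0.54], "hand": 0.7}, {"linear": [-80, -196, -10], "dr": [0, 0, -0.72], "hand": 0.7}, {"linear": [-100, -245, -10], "dr": [0, 0, -0.9], "hand": 0.7}, {"linear": [-120, -294, -10], "dr": [0, 0, -1.08], "hand": 0.7}, {"linear": [-140, -343, -10], "dr": [0, 0, -1.26], "hand": 0.7}, {"linear": [-160, -392, -10], "dr": [0, 0, -1.44], "hand": 0.7}, {"linear": [-180, -441, -10], "dr": [0, 0, -1.62], "hand": 0.7}, {"linear": [-199, -489, -10], "dr": [0, 0, -1.767], "hand": 0.7}]}}

```text
time: 16.95
tool_pos: [0.4864, 0.1267, 0.1599]
eef_rot: [0.682, 0.731, -0.001, -0.0]
wrist_force: [0.6, -0.0, -1.6]
grip_width: 0.0498
```

>>> {"op": "arm_command", "data": {"motion": [{"linear": [0, 0, 0], "dr": [0, 0, 0], "hand": 0.7}, {"linear": [0, 0, 0], "dr": [0, 0, 0], "hand": 0.7}, {"linear": [0, 0, 0], "dr": [0, 0, 0], "hand": 0.7}]}}

```text
time: 17.32
tool_pos: [0.4881, 0.1234, 0.1607]
eef_rot: [0.686, 0.728, -0.001, 0.0]
wrist_force: [-0.0, -0.0, -2.5]
grip_width: 0.0499
```

```bash
python3 - <<'E'
from h import *
st();p=P2W(-.036,-.185)
plan([(*p,.0465,3.6)])
shot('side','s8',(150,50,350,250),3)
E
```

```text
t 17.32 pos [0.4881 0.1234 0.1607] q [ 6.856e-01  7.280e-01 -6.000e-04  3.000e-04] F [-0.  -0.  -2.5] w 0.0499 j [-0.93  0.32  0.73  1.99 -0.27  0.92 -0.01]
psi now 3.43
lin [  2.8  -0.2 114.2] dr [-0.0005  0.0012 -0.0029]  alt dr [2.000e-03 1.000e-03 3.139e+00]
```

View pics/s8.png

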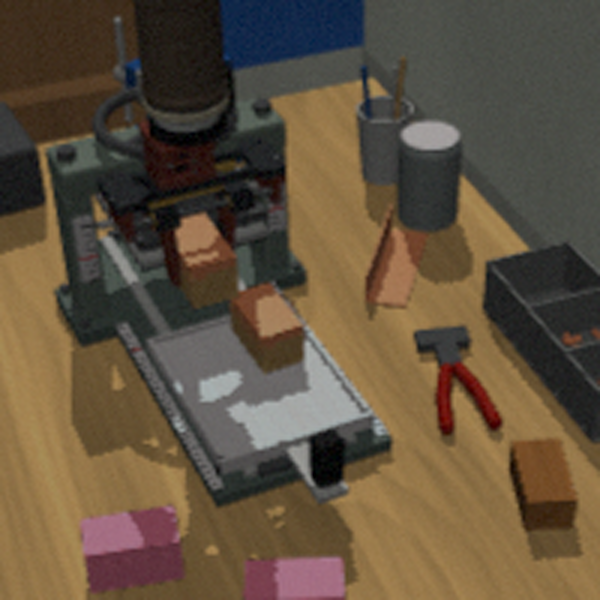

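>>> {"op": "arm_command", "data": {"motion": [{"linear": [2.5, 0, 55], "dr": [0, 0, -0.003], "hand": 0.7}, {"linear": [2.5, 0, 94], "dr": [0, 0, -0.003], "hand": 0.7}, {"linear": [2.5, 0, 107], "dr": [0, 0, -0.003], "hand": 0.7}, {"linear": [2.5, 0, 114], "dr": [0, 0, -0.003], "hand": 0.7}, {"linear": [2.5, 0, 114], "dr": [0, 0, -0.003], "hand": 0.7}, {"linear": [2.5, 0, 114], "dr": [0, 0, -0.003], "hand": 0.36}, {"linear": [2.5, 0, 114], "dr": [0, 0, -0.003], "hand": 0.34}, {"linear": [2.5, 0, 114], "dr": [0, 0, -0.003], "hand": 0.34}, {"linear": [2.5, 0, 75], "dr": [0, 0, -0.003], "hand": 0.34}, {"linear": [2.5, 0, 20], "dr": [0, 0, -0.003], "hand": 0.34}]}}

```text
time: 18.62
tool_pos: [0.487, 0.1272, 0.1414]
eef_rot: [0.683, 0.73, -0.002, -0.0]
wrist_force: [1.1, 0.8, -0.1]
grip_width: 0.058
```

>>> {"op": "arm_command", "data": {"motion": [{"linear": [-60, -5, -30], "dr": [0, 0, 0], "hand": 0.15}, {"linear": [-120, -10, -60], "dr": [0, 0, 0], "hand": 0.15}, {"linear": [-180, -15, -60], "dr": [0, 0, 0], "hand": 0.15}, {"linear": [-240, -20, -60], "dr": [0, 0, 0], "hand": 0.15}, {"linear": [-270, -20, -60], "dr": [0, 0, 0], "hand": 0.15}, {"linear": [-270, -20, -60], "dr": [0, 0, 0], "hand": 0.15}, {"linear": [-270, -20, -60], "dr": [0, 0, 0], "hand": 0.15}]}}

```text
time: 19.5
tool_pos: [0.4857, -0.1424, 0.201]
eef_rot: [0.683, 0.73, 0.0, -0.0]
wrist_force: [0.5, -0.1, -0.3]
grip_width: 0.0744
```

```bash
python3 - <<'E'
from h import *
st()
im=shot('top','t9',(75,110,375,310),2.6);shot('side','s9',(150,50,350,250),3);blocks(im)
def c1(u,v):return 230+(u+.5)/4-.5,110+(v+.5)/4-.5
cv2.imwrite('pics/t9b.png',cv2.resize(im[200:250,330:380],None,fx=10,fy=10,interpolation=cv2.INTER_CUBIC)[...,::-1])
E
```

```text
t 19.5 pos [ 0.4857 -0.1424  0.201 ] q [ 6.833e-01  7.302e-01  0.000e+00 -2.000e-04] F [ 0.5 -0.1 -0.3] w 0.0744 j [-0.5   0.29  0.85  1.95 -0.26  1.01  0.53]
px [356.9 224.2] xy mm 441.4 -421.1 size 87.9 48.4 yaw -16.0
px [185.4 209.2] xy mm 488.3 131.5 size 89.1 49.2 yaw -87.0
px [183.7 186.6] xy mm 561.3 137.4 size 91.0 48.9 yaw -89.0
px [148.9 124.1] xy mm 764.8 253.3 size 156.3 48.2 yaw 56.4
px [354.   73.1] xy mm 936.4 -417.9 size 345.1 12.9 yaw -83.3
```

View pics/t9.png

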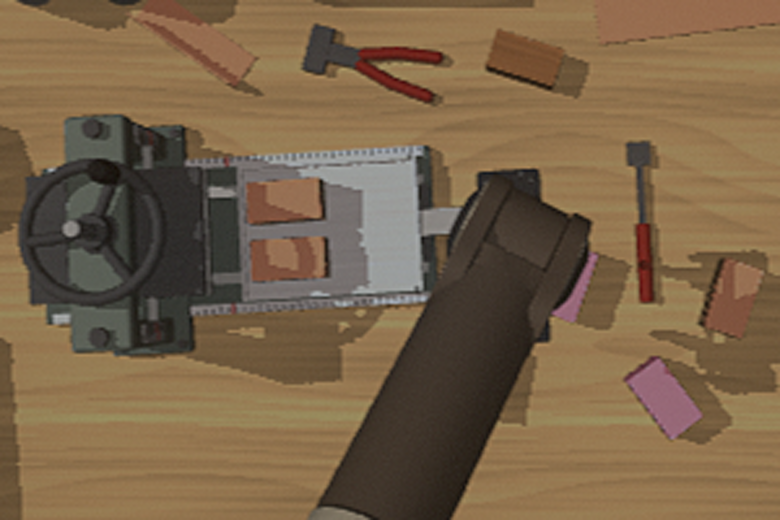

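View pics/t9b.png

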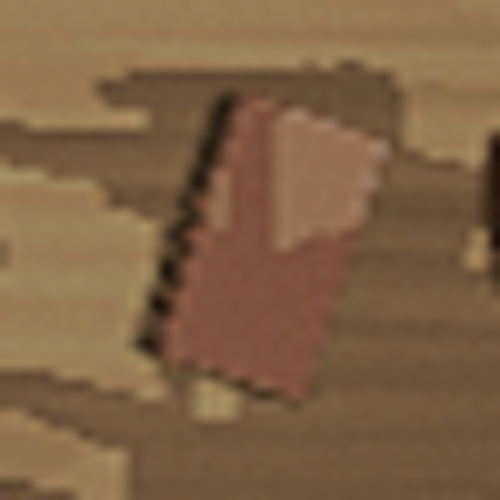

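View pics/s9.png

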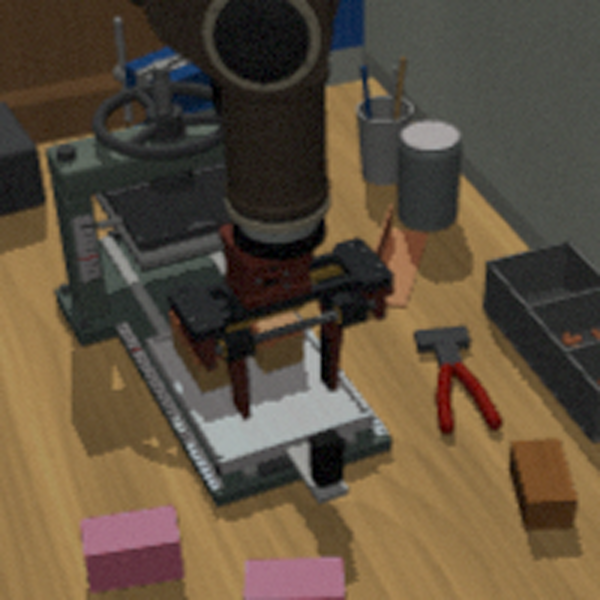

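A and B lie side by side on the rear of the tray. C is at px (357,224) with its corners visible in the crop; measuring it.

```bash
python3 - <<'E'
from h import *
q=np.array([onz('top',330+(u+.5)/10-.5,200+(v+.5)/10-.5,.0505)[:2] for u,v in [(242,94),(388,150),(302,402),(158,356)]])
print(q.round(4),q.mean(0).round(4),np.linalg.norm(q-np.roll(q,1,0),axis=1).round(4))
for a,b in((0,3),(1,2)):
    d=q[a]-q[b];print(np.degrees(np.arctan2(d[1],d[0])))
plan([(.4405,-.4225,.11,71.5),(.4405,-.4225,.11,-108.5)])
E
```

```text
[[ 0.4897 -0.4115]
 [ 0.4718 -0.4581]
 [ 0.3912 -0.4294]
 [ 0.4057 -0.3836]] [ 0.4396 -0.4207] [0.0885 0.0499 0.0856 0.0481]
-18.388544882184846
-19.569768745881415
psi now 3.91
lin [-277.1  -64.4   90.9] dr [ 1.0000e-04 -4.0000e-04 -1.1797e+00]  alt dr [-0.    -0.     1.962]
lin [-277.1  -64.4   90.9] dr [-5.0000e-04 -1.0000e-04  1.9619e+00]  alt dr [ 0.   -0.   -1.18]
```

>>> {"op": "arm_command", "data": {"motion": [{"linear": [-40, -10, -20], "dr": [0, 0, 0.185], "hand": 0.22}, {"linear": [-80, -20, -20], "dr": [0, 0, 0.37], "hand": 0.22}, {"linear": [-120, -30, -20], "dr": [0, 0, 0.555], "hand": 0.22}, {"linear": [-160, -40, -20], "dr": [0, 0, 0.74], "hand": 0.22}, {"linear": [-200, -50, -10], "dr": [0, 0, 0.925], "hand": 0.22}, {"linear": [-240, -60, 0], "dr": [0, 0, 1.11], "hand": 0.22}, {"linear": [-276, -64, 10], "dr": [0, 0, 1.295], "hand": 0.22}, {"linear": [-276, -64, 20], "dr": [0, 0, 1.48], "hand": 0.22}, {"linear": [-276, -64, 30], "dr": [0, 0, 1.665], "hand": 0.22}, {"linear": [-276, -64, 40], "dr": [0, 0, 1.85], "hand": 0.22}]}}

```text
time: 20.85
tool_pos: [0.4411, -0.4214, 0.1605]
eef_rot: [0.994, -0.108, -0.0, -0.0]
wrist_force: [-0.4, -0.5, 0.6]
grip_width: 0.0687
```

>>> {"op": "arm_command", "data": {"motion": [{"linear": [0, 0, 30], "dr": [0, 0, 0.121], "hand": 0.22}, {"linear": [0, 0, 35], "dr": [0, 0, 0.121], "hand": 0.22}, {"linear": [0, 0, 35], "dr": [0, 0, 0.121], "hand": 0.22}, {"linear": [0, 0, 35], "dr": [0, 0, 0.121], "hand": 0.22}]}}

```text
time: 21.35
tool_pos: [0.4406, -0.4231, 0.1273]
eef_rot: [0.986, -0.165, 0.001, 0.0]
wrist_force: [-0.9, 0.1, 1.2]
grip_width: 0.0682
```

```bash
python3 - <<'E'
from h import *
st();im=shot('side','s10',(180,180,380,380),3);im=shot('top','t10',(75,110,375,310),2.6);
plan([(.4402,-.4215,.006,-109)])
E
```

```text
t 21.35 pos [ 0.4406 -0.4231  0.1273] q [ 9.862e-01 -1.654e-01  7.000e-04  4.000e-04] F [-0.9  0.1  1.2] w 0.0682 j [-0.05  0.79  1.18  1.78 -0.8   1.14 -0.51]
psi now -109.09
lin [ -0.9  -1.5 121.2] dr [ 0.0004 -0.0016 -0.0015]  alt dr [-3.00e-03 -1.00e-03  3.14e+00]
```

View pics/s10.png

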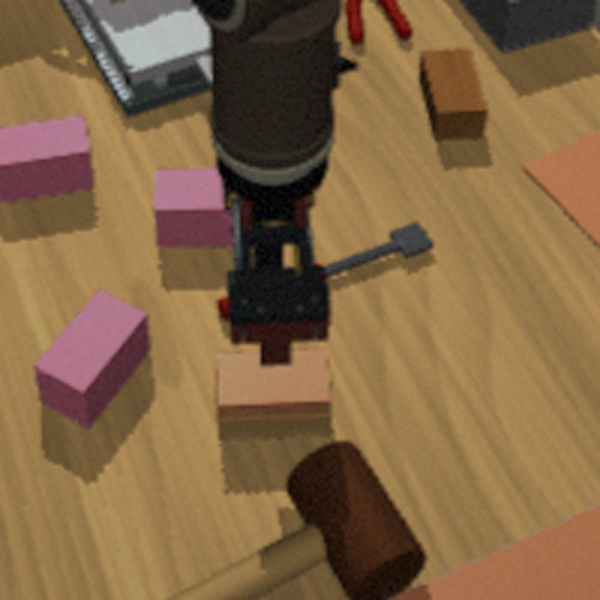

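View pics/t10.png

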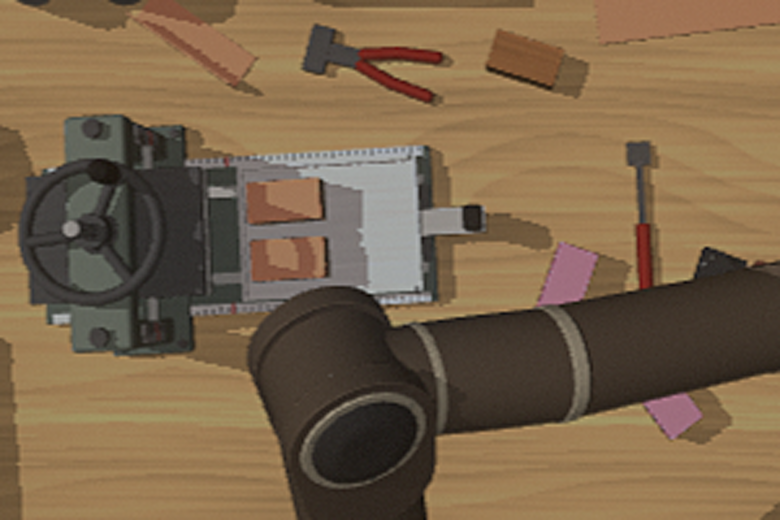

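The gripper is over C and clear of the mallet. Descending and gripping.

>>> {"op": "arm_command", "data": {"motion": [{"linear": [-1, -1.5, 55], "dr": [0, 0, 0], "hand": 0.22}, {"linear": [-1, -1.5, 100], "dr": [0, 0, 0], "hand": 0.22}, {"linear": [-1, -1.5, 120], "dr": [0, 0, 0], "hand": 0.22}, {"linear": [-1, -1.5, 120], "dr": [0, 0, 0], "hand": 0.22}, {"linear": [-1, -1.5, 120], "dr": [0, 0, 0], "hand": 0.5}, {"linear": [-1, -1.5, 120], "dr": [0, 0, 0], "hand": 0.7}, {"linear": [-1, -1.5, 120], "dr": [0, 0, 0], "hand": 0.7}, {"linear": [-1, -1.5, 120], "dr": [0, 0, 0], "hand": 0.7}], "force": 45}}

```text
time: 22.45
tool_pos: [0.4405, -0.4214, 0.0077]
eef_rot: [0.986, -0.166, 0.001, 0.0]
wrist_force: [0.3, 1.5, 7.3]
grip_width: 0.05
```

>>> {"op": "arm_command", "data": {"motion": [{"linear": [0, 0, 0], "dr": [0, 0, 0], "hand": 0.7}, {"linear": [0, 0, -30], "dr": [0, 0, 0], "hand": 0.7}, {"linear": [0, 0, -70], "dr": [0, 0, 0], "hand": 0.7}, {"linear": [0, 0, -120], "dr": [0, 0, 0], "hand": 0.7}, {"linear": [0, 0, -155], "dr": [0, 0, 0], "hand": 0.7}, {"linear": [0, 0, -155], "dr": [0, 0, 0], "hand": 0.7}, {"linear": [0, 0, -155], "dr": [0, 0, 0], "hand": 0.7}]}}

```text
time: 23.32
tool_pos: [0.4396, -0.4203, 0.1603]
eef_rot: [0.986, -0.166, -0.0, -0.0]
wrist_force: [-0.3, 0.7, -2.8]
grip_width: 0.0497
```

```bash
python3 - <<'E'
from h import *
st();p=P2W(0,-.235-.058)
plan([(*p,.165,-86.4)])
E
```

```text
t 23.32 pos [ 0.4396 -0.4203  0.1603] q [ 9.861e-01 -1.661e-01 -2.000e-04 -5.000e-04] F [-0.3  0.7 -2.8] w 0.0497 j [-0.07  0.74  1.21  1.76 -0.75  1.19 -0.55]
psi now -109.12
lin [ -58.6 -446.3   -4.3] dr [-0.001   0.0004 -0.3966]  alt dr [0.000e+00 1.000e-03 2.745e+00]
```

>>> {"op": "arm_command", "data": {"motion": [{"linear": [-7, -55, -10], "dr": [0, 0, -0.06], "hand": 0.7}, {"linear": [-15, -110, -10], "dr": [0, 0, -0.11], "hand": 0.7}, {"linear": [-22, -165, -10], "dr": [0, 0, -0.16], "hand": 0.7}, {"linear": [-29, -220, -10], "dr": [0, 0, -0.21], "hand": 0.7}, {"linear": [-36, -275, -10], "dr": [0, 0, -0.26], "hand": 0.7}, {"linear": [-43, -330, -10], "dr": [0, 0, -0.31], "hand": 0.7}, {"linear": [-50, -385, -10], "dr": [0, 0, -0.36], "hand": 0.7}, {"linear": [-56, -425, -10], "dr": [0, 0, -0.396], "hand": 0.7}, {"linear": [-58.5, -446, -10], "dr": [0, 0, -0.396], "hand": 0.7}, {"linear": [-58.5, -446, -10], "dr": [0, 0, -0.396], "hand": 0.7}]}}

```text
time: 24.58
tool_pos: [0.5303, 0.0202, 0.1702]
eef_rot: [0.999, 0.032, -0.001, 0.001]
wrist_force: [0.3, -0.5, -1.5]
grip_width: 0.0498
```

>>> {"op": "arm_command", "data": {"motion": [{"linear": [0, 0, 0], "dr": [0, 0, 0], "hand": 0.7}, {"linear": [0, 0, 0], "dr": [0, 0, 0], "hand": 0.7}, {"linear": [0, 0, 0], "dr": [0, 0, 0], "hand": 0.7}]}}

```text
time: 24.95
tool_pos: [0.5305, 0.0183, 0.1712]
eef_rot: [1.0, 0.03, 0.0, 0.0]
wrist_force: [-0.8, -0.4, -1.9]
grip_width: 0.05
```

```bash
python3 - <<'E'
from h import *
st();p=P2W(0,-.235-.058)
plan([(*p,.0465,-86.4)])
shot('side','s11',(150,50,350,250),3)
E
```

```text
t 24.95 pos [0.5305 0.0183 0.1712] q [9.996e-01 2.990e-02 1.000e-04 0.000e+00] F [-0.8 -0.4 -1.9] w 0.05 j [-1.03  0.65  1.34  1.94 -0.71  1.14 -0.92]
psi now -86.58
lin [ -0.   -2.3 124.7] dr [ 0.0001 -0.0002 -0.0031]  alt dr [-0.    -0.     3.138]
```

View pics/s11.png

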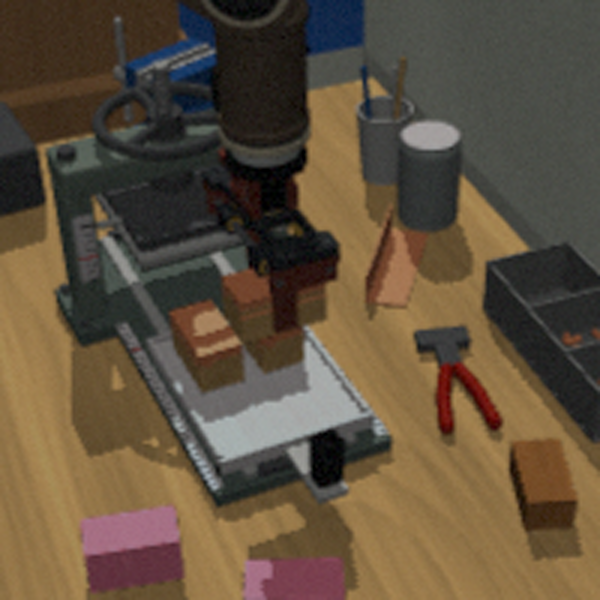

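>>> {"op": "arm_command", "data": {"motion": [{"linear": [0, -2.3, 55], "dr": [0, 0, -0.003], "hand": 0.7}, {"linear": [0, -2.3, 100], "dr": [0, 0, -0.003], "hand": 0.7}, {"linear": [0, -2.3, 117], "dr": [0, 0, -0.003], "hand": 0.7}, {"linear": [0, -2.3, 124], "dr": [0, 0, -0.003], "hand": 0.7}, {"linear": [0, -2.3, 124.5], "dr": [0, 0, -0.003], "hand": 0.7}, {"linear": [0, -2.3, 124.5], "dr": [0, 0, -0.003], "hand": 0.36}, {"linear": [0, -2.3, 124.5], "dr": [0, 0, -0.003], "hand": 0.34}, {"linear": [0, -2.3, 124.5], "dr": [0, 0, -0.003], "hand": 0.34}, {"linear": [0, -2.3, 85], "dr": [0, 0, -0.003], "hand": 0.34}, {"linear": [0, -2.3, 30], "dr": [0, 0, -0.003], "hand": 0.34}]}}

```text
time: 26.25
tool_pos: [0.5297, 0.0217, 0.1417]
eef_rot: [0.999, 0.032, -0.001, 0.0]
wrist_force: [1.0, 0.6, 0.2]
grip_width: 0.0582
```

```bash
python3 - <<'E'
from h import *
st();p=P2W(0,-.52)
plan([(*p,.2,3.6),(*p,.2,-86.4)])
E
```

```text
t 26.25 pos [0.5297 0.0217 0.1417] q [ 9.995e-01  3.230e-02 -1.100e-03  5.000e-04] F [1.  0.6 0.2] w 0.0582 j [-1.    0.68  1.28  1.96 -0.74  1.09 -0.9 ]
psi now -86.3
lin [ 1.000e-01  2.282e+02 -5.810e+01] dr [-1.0000e-03  2.4000e-03 -1.5691e+00]  alt dr [2.000e-03 1.000e-03 1.572e+00]
lin [ 1.000e-01  2.282e+02 -5.810e+01] dr [0.0009 0.0021 0.0017]  alt dr [-3.00e-03  1.00e-03 -3.14e+00]
```

>>> {"op": "arm_command", "data": {"motion": [{"linear": [0, 0, -40], "dr": [0, 0, -0.15], "hand": 0.1}, {"linear": [0, 40, -60], "dr": [0, 0, -0.33], "hand": 0.1}, {"linear": [0, 80, -60], "dr": [0, 0, -0.51], "hand": 0.1}, {"linear": [0, 120, -60], "dr": [0, 0, -0.69], "hand": 0.1}, {"linear": [0, 168, -60], "dr": [0, 0, -0.87], "hand": 0.1}, {"linear": [0, 168, -60], "dr": [0, 0, -1.05], "hand": 0.1}, {"linear": [0, 168, -60], "dr": [0, 0, -1.23], "hand": 0.1}, {"linear": [0, 168, -60], "dr": [0, 0, -1.41], "hand": 0.1}, {"linear": [0, 168, -60], "dr": [0, 0, -1.569], "hand": 0.1}, {"linear": [0, 168, -60], "dr": [0, 0, -1.569], "hand": 0.1}]}}

```text
time: 27.5
tool_pos: [0.5412, -0.1461, 0.2015]
eef_rot: [0.685, 0.729, 0.0, 0.0]
wrist_force: [-0.2, -0.3, -0.6]
grip_width: 0.079
```

>>> {"op": "arm_command", "data": {"motion": [{"linear": [0, 0, 0], "dr": [0, 0, 0], "hand": 0.1}, {"linear": [0, 0, 0], "dr": [0, 0, 0], "hand": 0.1}]}}

```text
time: 27.75
tool_pos: [0.5413, -0.1459, 0.2011]
eef_rot: [0.685, 0.728, -0.0, 0.0]
wrist_force: [-0.9, 0.3, -0.1]
grip_width: 0.0793
```

```bash
python3 - <<'E'
from h import *
st()
im=shot('top','t12',(75,130,275,270),4);shot('side','s12',(150,50,350,250),3)
for z in (.089,):blocks(im,z)
p=P2W(0.001,-.4145);print(p);plan([(*p,.12,3.6),(*p,.061,3.6)])
E
```

```text
t 27.75 pos [ 0.5413 -0.1459  0.2011] q [ 6.852e-01  7.284e-01 -2.000e-04  1.000e-04] F [-0.9  0.3 -0.1] w 0.0793 j [-0.48  0.42  0.88  1.82 -0.36  1.07  0.6 ]
px [185.4 209.2] xy mm 487.3 125.0 size 87.2 48.5 yaw -86.5
px [219.  194.9] xy mm 530.6 19.0 size 87.3 48.6 yaw 3.6
px [183.7 186.6] xy mm 558.5 130.7 size 88.7 47.7 yaw -89.0
px [149.  123.9] xy mm 757.8 244.1 size 151.6 47.3 yaw 55.5
px [354.   73.1] xy mm 924.1 -410.4 size 336.3 12.6 yaw -83.3
[ 0.5390247  -0.10061929]
psi now 3.55
lin [45.3  0.5 81. ] dr [-0.0002  0.0005 -0.0009]  alt dr [1.000e-03 0.000e+00 3.141e+00]
lin [ 45.3   0.5 140. ] dr [-0.0002  0.0005 -0.0009]  alt dr [1.000e-03 0.000e+00 3.141e+00]
```

View pics/t12.png

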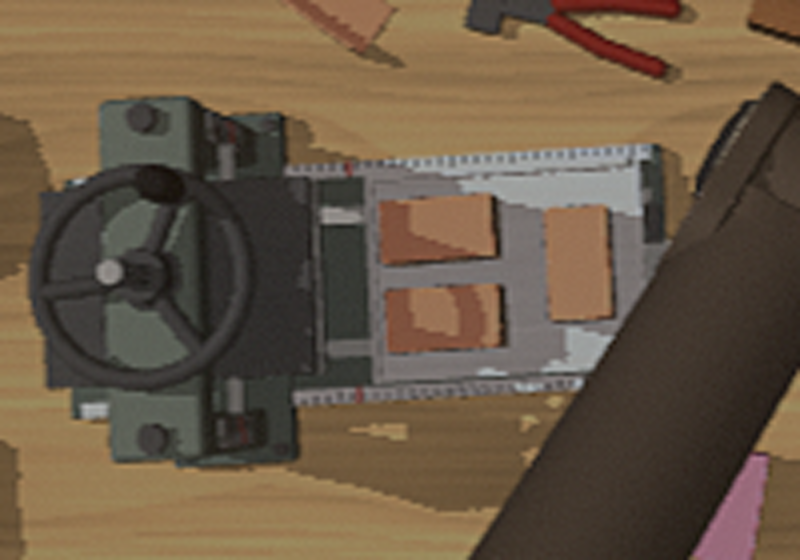

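View pics/s12.png

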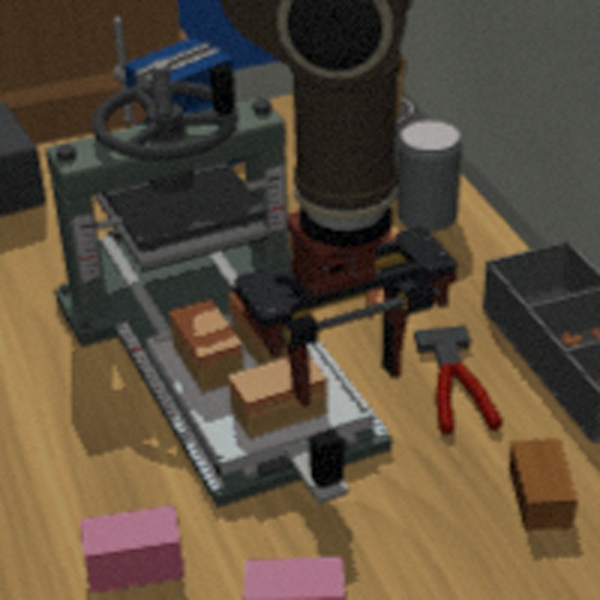

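All three copper blocks lie flat on the tray, cap up, inside the rim. Now to the slide grip.

>>> {"op": "arm_command", "data": {"motion": [{"linear": [45, 0.5, 20], "dr": [0, 0, 0], "hand": 0.1}, {"linear": [45, 0.5, 80], "dr": [0, 0, 0], "hand": 0.1}, {"linear": [45, 0.5, 125], "dr": [0, 0, 0], "hand": 0.1}, {"linear": [45, 0.5, 138], "dr": [0, 0, 0], "hand": 0.1}, {"linear": [45, 0.5, 138], "dr": [0, 0, 0], "hand": 0.5}, {"linear": [45, 0.5, 138], "dr": [0, 0, 0], "hand": 0.9}, {"linear": [45, 0.5, 138], "dr": [0, 0, 0], "hand": 0.9}, {"linear": [45, 0.5, 138], "dr": [0, 0, 0], "hand": 0.9}, {"linear": [45, 0.5, 138], "dr": [0, 0, 0], "hand": 0.9}, {"linear": [45, 0.5, 138], "dr": [0, 0, 0], "hand": 0.9}], "force": 40}}

```text
time: 29.1
tool_pos: [0.5401, -0.1009, 0.0636]
eef_rot: [0.684, 0.729, 0.001, 0.001]
wrist_force: [4.5, -0.0, -0.4]
grip_width: 0.0297
```

```bash
python3 - <<'E'
from h import *
o=st();print(W2P(*o['tool_pos'][:2]));p=P2W(0.001,-.179)
plan([(*p,.062,3.6)])
im=bot.camera('top');
E
```

```text
t 29.1 pos [ 0.5401 -0.1009  0.0636] q [6.844e-01 7.291e-01 5.000e-04 9.000e-04] F [ 4.5 -0.  -0.4] w 0.0297 j [-0.44  0.58  0.73  1.97 -0.54  0.8   0.66]
[ 0.00210062 -0.41487098]
psi now 3.63
lin [235.9  -1.    1.4] dr [0.002  0.0006 0.0005]  alt dr [-1.000e-03  3.000e-03 -3.141e+00]
```

>>> {"op": "arm_command", "data": {"motion": [{"linear": [5, 0, 0], "dr": [0, 0, 0], "hand": 0.9}, {"linear": [15, 0, 0], "dr": [0, 0, 0], "hand": 0.9}, {"linear": [30, 0, 0], "dr": [0, 0, 0], "hand": 0.9}, {"linear": [45, 0, 0], "dr": [0, 0, 0], "hand": 0.9}, {"linear": [60, 0, 0], "dr": [0, 0, 0], "hand": 0.9}, {"linear": [75, 0, 0], "dr": [0, 0, 0], "hand": 0.9}, {"linear": [90, 0, 0], "dr": [0, 0, 0], "hand": 0.9}, {"linear": [105, 0, 0], "dr": [0, 0, 0], "hand": 0.9}, {"linear": [115, 0, 0], "dr": [0, 0, 0], "hand": 0.9}, {"linear": [120, 0, 0], "dr": [0, 0, 0], "hand": 0.9}]}}

```text
time: 30.4
tool_pos: [0.5327, 0.0186, 0.0636]
eef_rot: [0.684, 0.729, 0.0, 0.001]
wrist_force: [6.6, -3.3, 0.3]
grip_width: 0.0297
```

```bash
python3 - <<'E'
from h import *
o=st();print(W2P(*o['tool_pos'][:2]));p=P2W(0.0021,-.180)
plan([(*p,.0636,3.6)])
E
```

```text
t 30.4 pos [0.5327 0.0186 0.0636] q [6.845e-01 7.290e-01 4.000e-04 1.300e-03] F [ 6.6 -3.3  0.3] w 0.0297 j [-0.69  0.56  0.75  2.01 -0.54  0.78  0.44]
[ 0.00213213 -0.29514899]
psi now 3.61
lin [115.1  -0.   -0.2] dr [0.0023 0.0013 0.0002]  alt dr [-2.000e-03  4.000e-03 -3.141e+00]
```

>>> {"op": "arm_command", "data": {"motion": [{"linear": [5, 0, 0], "dr": [0, 0, 0], "hand": 0.9}, {"linear": [15, 0, 0], "dr": [0, 0, 0], "hand": 0.9}, {"linear": [30, 0, 0], "dr": [0, 0, 0], "hand": 0.9}, {"linear": [45, 0, 0], "dr": [0, 0, 0], "hand": 0.9}, {"linear": [60, 0, 0], "dr": [0, 0, 0], "hand": 0.9}, {"linear": [75, 0, 0], "dr": [0, 0, 0], "hand": 0.9}, {"linear": [90, 0, 0], "dr": [0, 0, 0], "hand": 0.9}, {"linear": [102, 0, 0], "dr": [0, 0, 0], "hand": 0.9}, {"linear": [110, 0, 0], "dr": [0, 0, 0], "hand": 0.9}, {"linear": [114, 0, 0], "dr": [0, 0, 0], "hand": 0.9}]}}

```text
time: 31.65
tool_pos: [0.5254, 0.132, 0.0635]
eef_rot: [0.685, 0.729, 0.0, 0.001]
wrist_force: [4.7, -3.0, 2.1]
grip_width: 0.0299
```

>>> {"op": "arm_command", "data": {"motion": [{"linear": [0, 0, 0], "dr": [0, 0, 0], "hand": 0.9}, {"linear": [0, 0, 0], "dr": [0, 0, 0], "hand": 0.9}]}}

```text
time: 31.9
tool_pos: [0.5254, 0.1325, 0.0635]
eef_rot: [0.685, 0.729, 0.001, 0.001]
wrist_force: [5.2, 1.6, 1.6]
grip_width: 0.0294
```

```bash
python3 - <<'E'
from h import *
o=st();print(W2P(*o['tool_pos'][:2]))
im=shot('top','t13',(75,130,275,270),4);shot('side','s13',(150,50,300,200),4)
E
```

```text
t 31.9 pos [0.5254 0.1325 0.0635] q [6.845e-01 7.290e-01 7.000e-04 8.000e-04] F [5.2 1.6 1.6] w 0.0294 j [-0.89  0.57  0.75  1.99 -0.55  0.79  0.24]
[ 0.00205933 -0.1809418 ]
```

View pics/t13.png

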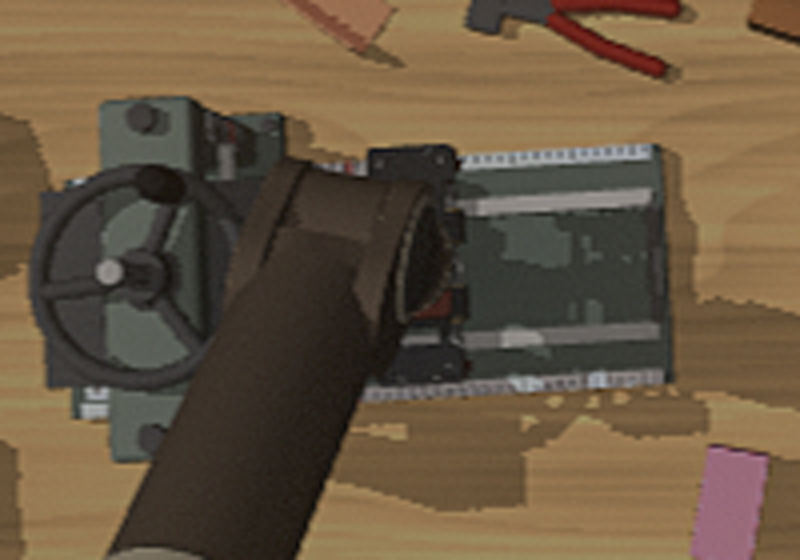

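View pics/s13.png

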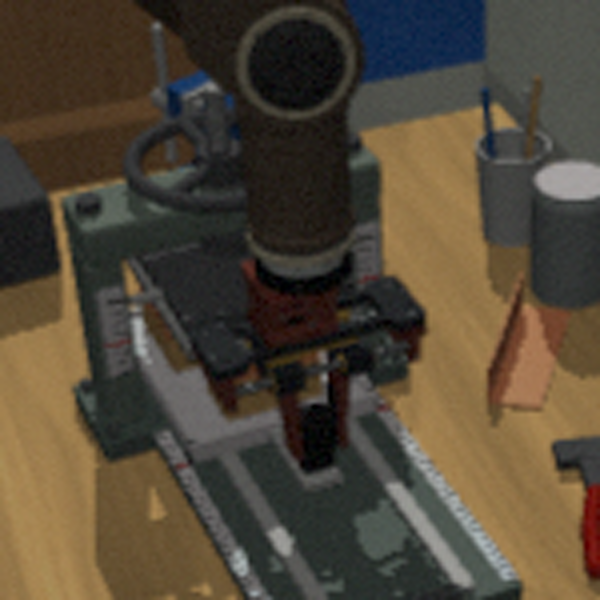

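By travel, the table went in 234.0 mm from the stop; the target is 235 ± 5. Releasing and backing off to check it optically.

>>> {"op": "arm_command", "data": {"motion": [{"linear": [0, 0, 0], "dr": [0, 0, 0], "hand": 0.6}, {"linear": [0, 0, 0], "dr": [0, 0, 0], "hand": 0.3}, {"linear": [0, 0, 0], "dr": [0, 0, 0], "hand": 0.3}, {"linear": [0, 0, -40], "dr": [0, 0, 0], "hand": 0.3}, {"linear": [-50, 0, -70], "dr": [0, 0, 0], "hand": 0.3}, {"linear": [-110, 0, -100], "dr": [0, 0, 0], "hand": 0.3}, {"linear": [-160, 0, -150], "dr": [0, 0, 0], "hand": 0.3}, {"linear": [-160, 0, -210], "dr": [0, 0, 0], "hand": 0.3}, {"linear": [-160, 0, -270], "dr": [0, 0, 0], "hand": 0.3}, {"linear": [-160, 0, -280], "dr": [0, 0, 0], "hand": 0.3}]}}

```text
time: 33.25
tool_pos: [0.5355, -0.0281, 0.3467]
eef_rot: [0.685, 0.729, 0.002, 0.001]
wrist_force: [-1.1, 1.0, -1.0]
grip_width: 0.0614
```

```bash
python3 - <<'E'
from h import *
o=st()
im=shot('top','t14',(80,150,220,250),5.6);im=shot('side','s14',(160,50,290,180),4.6)
cv2.imwrite('pics/top14.raw.png',bot.camera('top')[...,::-1])
E
```

```text
t 33.25 pos [ 0.5355 -0.0281  0.3467] q [0.6848 0.7287 0.0022 0.0015] F [-1.1  1.  -1. ] w 0.0614 j [-0.85  0.23  1.01  1.67 -0.2   1.34  0.25]
```

View pics/t14.png

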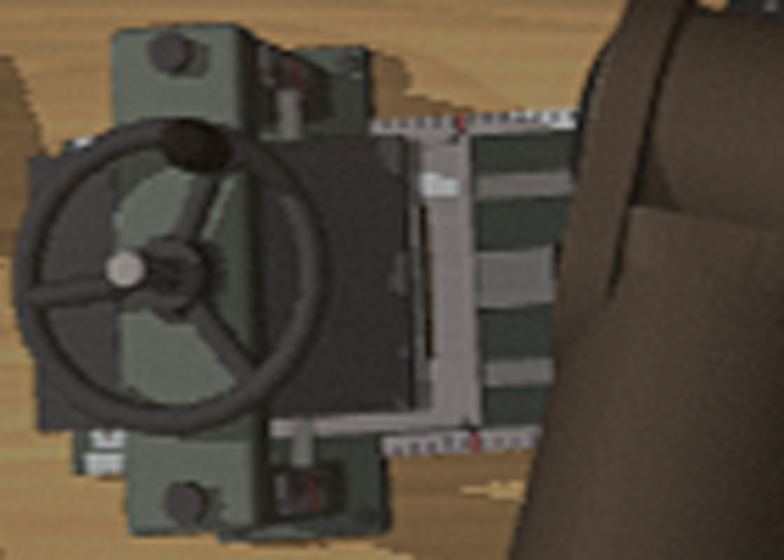

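View pics/s14.png

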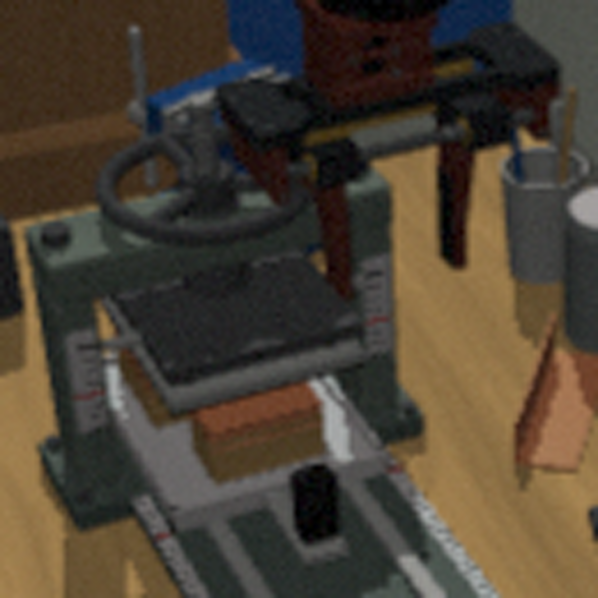

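In the top view the pointers at (459,134) and (473,430) stand level with the red marks at (460,122) and (475,440). The table is on the line within about 1 mm, and the blocks are flat under the platen. Next I locate the crank in both views.

```bash
python3 - <<'E'
from h import *
def a(u,v,x0,y0,s):return x0+(u+.5)/s-.5,y0+(v+.5)/s-.5
for p in((190,147),(198,146)):
    c=onz('top',*a(*p,80,150,5.6),.298)[:2];print('top',c,W2P(*c),np.hypot(*W2P(*c)),np.degrees(np.arctan2(*W2P(*c)[::-1])))
c=onz('side',*a(222,88,150,50,3),.272);print('side',c,W2P(*c[:2]))
# wheel axis from rim outer: rim in t14 u 15..328, v 117..432 at z~.238
c=onz('top',*a(171.5,274.5,80,150,5.6),.238);print('rim centre',c,W2P(*c[:2]))
c=onz('top',*a(126,269,80,150,5.6),.305);print('stem',c,W2P(*c[:2]))
im=cv2.imread('pics/s12.png');cv2.imwrite('pics/s12c.png',cv2.resize(im[30:300,50:310],None,fx=2.2,fy=2.2))
E
```

```text
top [0.57222682 0.28764832] [ 0.05851613 -0.02908333] 0.06534506635644645 -26.428015286245262
top [0.5727211 0.2837529] [ 0.05876484 -0.0330021 ] 0.06739765864008272 -29.318392564460883
side [0.57769637 0.29608997 0.272     ] [ 0.06450494 -0.02100177]
rim centre [0.51287052 0.31487226 0.238     ] [0.00098636 0.00181391]
stem [0.51242346 0.31484729 0.305     ] [0.00053862 0.00181706]
```

View pics/s12c.png

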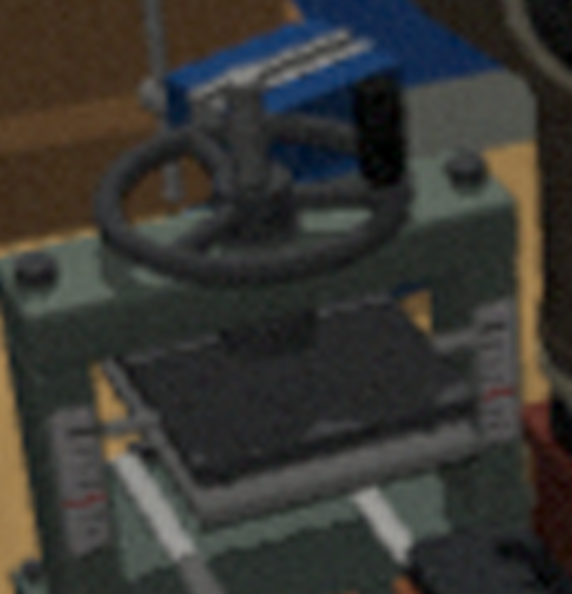

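```bash
python3 - <<'E'
from h import *
def b(u,v): u,v=50+u/2.2,30+v/2.2; return np.array([150+(u+.5)/3-.5,50+(v+.5)/3-.5])
global PO
for n,(u,v),z in(('boltR',(467,160),.23),('boltL',(35,268),.23),('crank',(381,130),.272),('stem',(243,85),.305)):
    c=onz('side',*b(u,v),z);print(n,b(u,v).round(1),c.round(4),W2P(*c[:2]).round(4))
for X in (.57223,.28765,.272),(.5745,.2905,.272): print(proj('side',X), proj('top',(*X[:2],.298)))
E
```

```text
boltR [237.1  83.9] [0.6318 0.3227 0.23  ] [0.1202 0.0022]
boltL [171.6 100.3] [0.3995 0.3016 0.23  ] [-0.113  -0.0043]
crank [224.1  79.4] [0.5781 0.2932 0.272 ] [ 0.0647 -0.0239]
stem [203.2  72.5] [0.5128 0.3021 0.305 ] [ 0.0001 -0.0109]
[222.88027724  80.43138008] [113.51727183 175.83812278]
[223.27029368  79.92227045] [112.49704276 175.0072225 ]
```

The two views agree on the crank within about 4 mm once the side camera's bias against the bolts is allowed for: about (0.574, 0.290). Approaching from above.

```bash
python3 - <<'E'
from h import *
plan([(.574,.2905,.355,3.6)])
E
```

```text
psi now 3.65
lin [314.   60.1 -12.4] dr [-0.0004 -0.0004  0.0009]  alt dr [ 1.000e-03 -1.000e-03 -3.141e+00]
```

>>> {"op": "arm_command", "data": {"motion": [{"linear": [50, 10, -10], "dr": [0, 0, 0], "hand": 0.25}, {"linear": [105, 20, -12], "dr": [0, 0, 0], "hand": 0.25}, {"linear": [160, 30, -12], "dr": [0, 0, 0], "hand": 0.25}, {"linear": [215, 40, -12], "dr": [0, 0, 0], "hand": 0.25}, {"linear": [270, 50, -12], "dr": [0, 0, 0], "hand": 0.25}, {"linear": [314, 60, -12], "dr": [0, 0, 0], "hand": 0.25}, {"linear": [314, 60, -12], "dr": [0, 0, 0], "hand": 0.25}, {"linear": [314, 60, -12], "dr": [0, 0, 0], "hand": 0.25}, {"linear": [314, 60, -12], "dr": [0, 0, 0], "hand": 0.25}]}}

```text
time: 34.52
tool_pos: [0.5745, 0.2883, 0.3545]
eef_rot: [0.685, 0.728, -0.001, 0.0]
wrist_force: [-0.5, 0.7, -0.6]
grip_width: 0.0662
```

```bash
python3 - <<'E'
from h import *
st();plan([(.574,.2905,.256,3.6)])
shot('top','t15',(80,130,220,250),5);shot('side','s15',(160,20,290,150),4.6)
E
```

```text
t 34.52 pos [0.5745 0.2883 0.3545] q [ 6.854e-01  7.282e-01 -6.000e-04  0.000e+00] F [-0.5  0.7 -0.6] w 0.0662 j [-1.11  0.47  0.89  1.39 -0.36  1.45 -0.17]
psi now 3.47
lin [ 2.3 -0.3 98.5] dr [-0.0008  0.0008 -0.0023]  alt dr [1.000e-03 1.000e-03 3.139e+00]
```

View pics/s15.png

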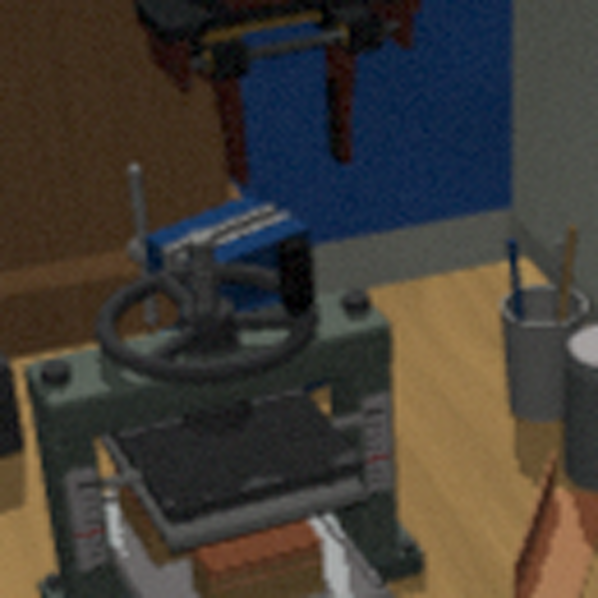

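The fingers straddle the crank column in the side view: tips at (238,182) and (343,160), crank at (297,270). Going down and closing.

>>> {"op": "arm_command", "data": {"motion": [{"linear": [2, 0, 45], "dr": [0, 0, 0], "hand": 0.25}, {"linear": [2, 0, 80], "dr": [0, 0, 0], "hand": 0.25}, {"linear": [2, 0, 98], "dr": [0, 0, 0], "hand": 0.25}, {"linear": [2, 0, 98], "dr": [0, 0, 0], "hand": 0.4}, {"linear": [2, 0, 98], "dr": [0, 0, 0], "hand": 0.6}, {"linear": [2, 0, 98], "dr": [0, 0, 0], "hand": 0.75}, {"linear": [2, 0, 98], "dr": [0, 0, 0], "hand": 0.85}, {"linear": [2, 0, 98], "dr": [0, 0, 0], "hand": 0.85}], "force": 30}}

```text
time: 35.62
tool_pos: [0.5755, 0.2921, 0.2578]
eef_rot: [0.685, 0.729, 0.001, 0.001]
wrist_force: [4.6, 0.4, 0.3]
grip_width: 0.025
```

```bash
python3 - <<'E'
from h import *
o=st();print(W2P(*o['tool_pos'][:2]))
shot('top','t16',(80,130,220,250),5);shot('side','s16',(160,20,290,150),4.6)
E
```

```text
t 35.62 pos [0.5755 0.2921 0.2578] q [0.6846 0.729  0.0012 0.0009] F [4.6 0.4 0.3] w 0.025 j [-1.1   0.52  0.85  1.54 -0.4   1.26 -0.13]
[ 0.06208788 -0.02481075]
```

View pics/s16.png

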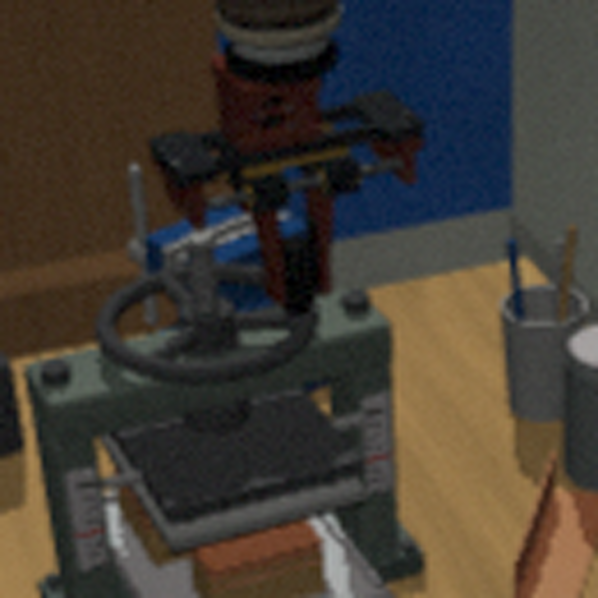

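View pics/t16.png

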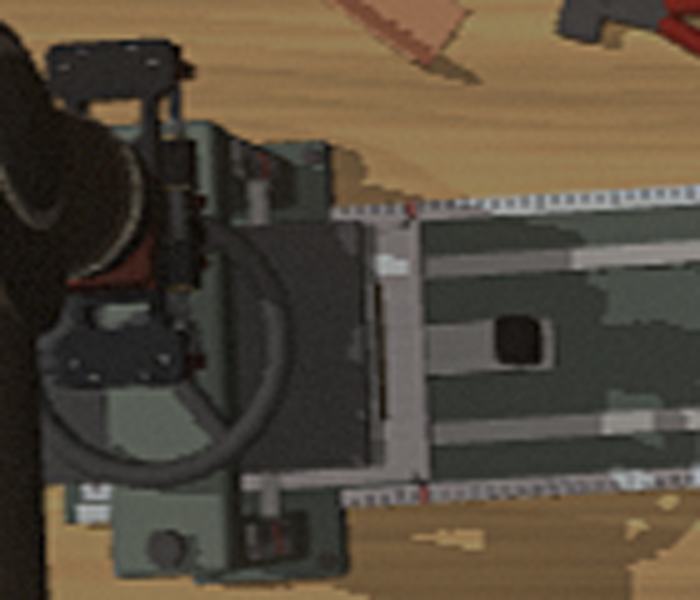

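The crank is gripped (25 mm). Working out the circle waypoints, clockwise, with tool x = press +y and tool y = press +x.

```bash
cat >> h.py <<'E'
def circ(th0,step,n,r=66.0):
    # rows [tool x = dy', tool y = dx'] in mm, clockwise for step>0
    t0=np.radians(th0); t=np.radians(th0-step*np.arange(1,n+1))
    for a,b in zip(r*(np.sin(t)-np.sin(t0)),r*(np.cos(t)-np.cos(t0))): print('[%.1f, %.1f, 0]'%(a,b),end=' ')
    print('end theta',th0-step*n)
E
python3 - <<'E'
from h import *
circ(-23,12,10)
E
```

```text
[-12.1, -6.7, 0] [-22.5, -15.7, 0] [-30.8, -26.8, 0] [-36.6, -39.3, 0] [-39.7, -52.7, 0] [-40.0, -66.5, 0] [-37.3, -80.0, 0] [-31.9, -92.8, 0] [-24.0, -104.1, 0] [-13.9, -113.5, 0] end theta -143
```

>>> {"op": "arm_command", "data": {"motion": [{"linear": [-12.1, -6.7, 0], "dr": [0, 0, 0], "hand": 0.85}, {"linear": [-22.5, -15.7, 0], "dr": [0, 0, 0], "hand": 0.85}, {"linear": [-30.8, -26.8, 0], "dr": [0, 0, 0], "hand": 0.85}, {"linear": [-36.6, -39.3, 0], "dr": [0, 0, 0], "hand": 0.85}, {"linear": [-39.7, -52.7, 0], "dr": [0, 0, 0], "hand": 0.85}]}}

```text
time: 36.35
tool_pos: [0.5249, 0.2501, 0.2577]
eef_rot: [0.684, 0.729, 0.002, 0.0]
wrist_force: [5.1, 5.5, 2.3]
grip_width: 0.0251
```

```bash
python3 - <<'E'
from h import *
o=st();print(W2P(*o['tool_pos'][:2]),o['wrist_torque'])
shot('top','t17',(80,130,220,250),5)
E
```

```text
t 36.35 pos [0.5249 0.2501 0.2577] q [6.843e-01 7.292e-01 1.600e-03 3.000e-04] F [5.1 5.5 2.3] w 0.0251 j [-1.18  0.4   0.89  1.7  -0.33  1.2  -0.14]
[ 0.00890095 -0.06360188] [ 1.20711485 -0.92057151 -0.0251516 ]
```

View pics/t17.png

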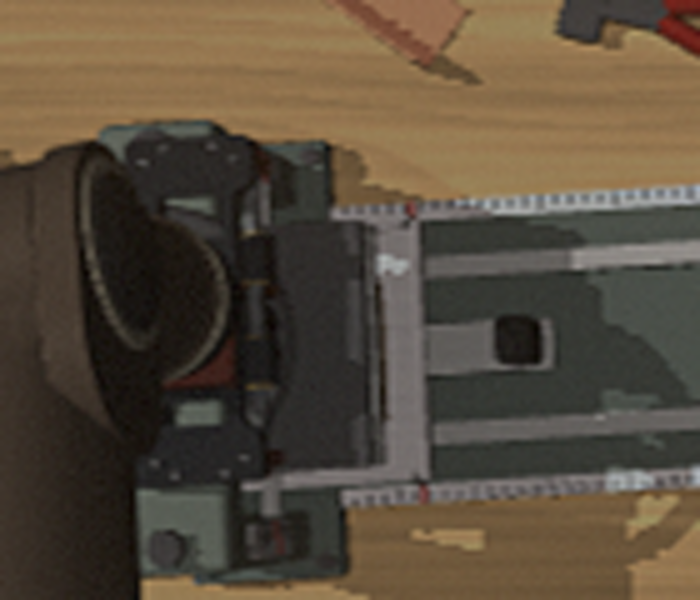

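It turns with small forces (about 7 N). Generating the remaining chunks at 15° per row.

```bash
python3 - <<'E'
from h import *
th=-83
for k in range(3): circ(th,15,10); th-=150
E
```

```text
[0.2, -17.2, 0] [4.8, -33.8, 0] [13.5, -48.7, 0] [25.8, -60.8, 0] [40.8, -69.2, 0] [57.5, -73.6, 0] [74.7, -73.4, 0] [91.3, -68.8, 0] [106.1, -60.1, 0] [118.2, -47.8, 0] end theta -233
[8.5, 15.0, 0] [12.8, 31.7, 0] [12.6, 48.9, 0] [8.0, 65.5, 0] [-0.7, 80.4, 0] [-13.0, 92.4, 0] [-28.0, 100.9, 0] [-44.7, 105.2, 0] [-61.9, 105.1, 0] [-78.5, 100.5, 0] end theta -383
[-14.8, -8.7, 0] [-26.9, -21.0, 0] [-35.4, -36.0, 0] [-39.7, -52.7, 0] [-39.6, -69.9, 0] [-35.0, -86.5, 0] [-26.2, -101.4, 0] [-13.9, -113.5, 0] [1.1, -121.9, 0] [17.7, -126.3, 0] end theta -533
```

>>> {"op": "arm_command", "data": {"motion": [{"linear": [0.2, -17.2, 0], "dr": [0, 0, 0], "hand": 0.85}, {"linear": [4.8, -33.8, 0], "dr": [0, 0, 0], "hand": 0.85}, {"linear": [13.5, -48.7, 0], "dr": [0, 0, 0], "hand": 0.85}, {"linear": [25.8, -60.8, 0], "dr": [0, 0, 0], "hand": 0.85}, {"linear": [40.8, -69.2, 0], "dr": [0, 0, 0], "hand": 0.85}, {"linear": [57.5, -73.6, 0], "dr": [0, 0, 0], "hand": 0.85}, {"linear": [74.7, -73.4, 0], "dr": [0, 0, 0], "hand": 0.85}, {"linear": [91.3, -68.8, 0], "dr": [0, 0, 0], "hand": 0.85}, {"linear": [106.1, -60.1, 0], "dr": [0, 0, 0], "hand": 0.85}, {"linear": [118.2, -47.8, 0], "dr": [0, 0, 0], "hand": 0.85}]}}

```text
time: 37.65
tool_pos: [0.4686, 0.3635, 0.2577]
eef_rot: [0.684, 0.729, -0.001, -0.0]
wrist_force: [-3.4, -6.3, 10.5]
grip_width: 0.0249
```

```bash
python3 - <<'E'
from h import *
o=st();p=W2P(*o['tool_pos'][:2]);print(p)
shot('top','t18',(80,130,220,250),5)
E
```

```text
t 37.65 pos [0.4686 0.3635 0.2577] q [ 6.845e-01  7.290e-01 -1.400e-03 -4.000e-04] F [-3.4 -6.3 10.5] w 0.0249 j [-1.36  0.42  0.86  1.67 -0.34  1.21 -0.36]
[-0.04018191  0.05309101]
```

View pics/t18.png

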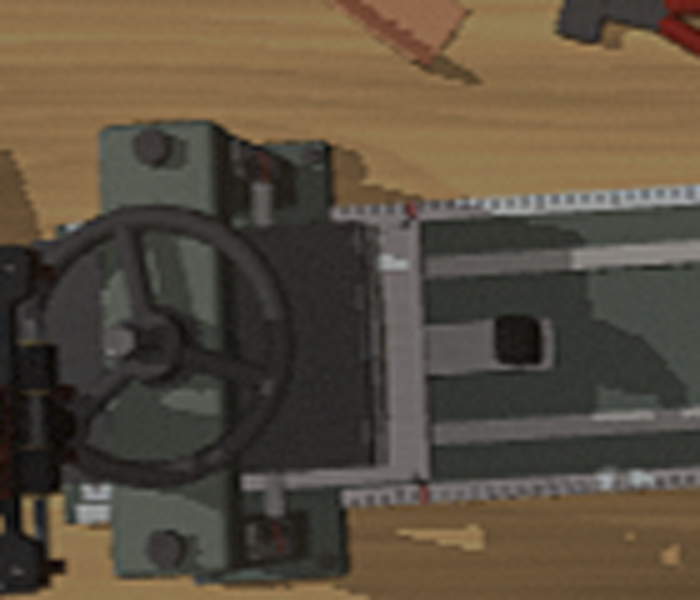

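The wheel turned as intended, with the crank now at lower left. Continuing.

>>> {"op": "arm_command", "data": {"motion": [{"linear": [8.5, 15.0, 0], "dr": [0, 0, 0], "hand": 0.85}, {"linear": [12.8, 31.7, 0], "dr": [0, 0, 0], "hand": 0.85}, {"linear": [12.6, 48.9, 0], "dr": [0, 0, 0], "hand": 0.85}, {"linear": [8.0, 65.5, 0], "dr": [0, 0, 0], "hand": 0.85}, {"linear": [-0.7, 80.4, 0], "dr": [0, 0, 0], "hand": 0.85}, {"linear": [-13.0, 92.4, 0], "dr": [0, 0, 0], "hand": 0.85}, {"linear": [-28.0, 100.9, 0], "dr": [0, 0, 0], "hand": 0.85}, {"linear": [-44.7, 105.2, 0], "dr": [0, 0, 0], "hand": 0.85}, {"linear": [-61.9, 105.1, 0], "dr": [0, 0, 0], "hand": 0.85}, {"linear": [-78.5, 100.5, 0], "dr": [0, 0, 0], "hand": 0.85}]}}

```text
time: 38.95
tool_pos: [0.576, 0.2932, 0.2578]
eef_rot: [0.684, 0.729, 0.002, 0.001]
wrist_force: [3.1, 4.6, 3.6]
grip_width: 0.025
```

```bash
python3 - <<'E'
from h import *
o=st();p=W2P(*o['tool_pos'][:2]);print(p,np.degrees(np.arctan2(p[1],p[0])),np.hypot(*p))
shot('side','s19',(160,20,290,150),4.6)
E
```

```text
t 38.95 pos [0.576  0.2932 0.2578] q [6.841e-01 7.294e-01 2.000e-03 7.000e-04] F [3.1 4.6 3.6] w 0.025 j [-1.1   0.52  0.84  1.54 -0.4   1.26 -0.14]
[ 0.0625949  -0.02380115] -20.818854563333485 0.06696728113705003
```

View pics/s19.png

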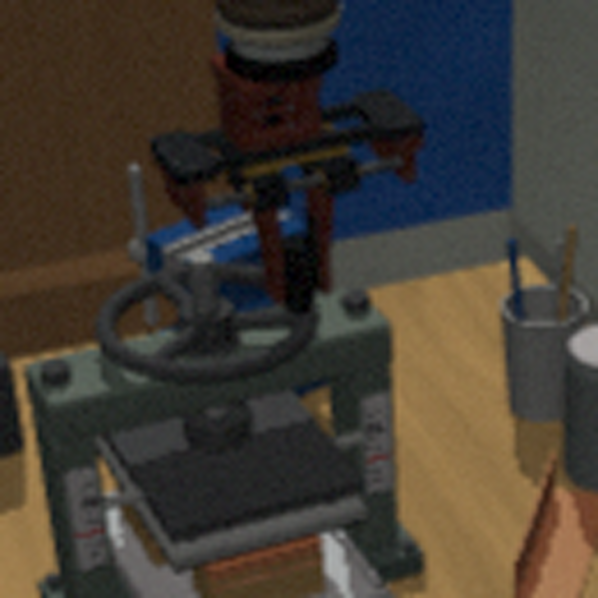

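One full turn done. The pointer is now at (118,499), having come down from about (105,485), and the red line is near (88,532). Continuing.

>>> {"op": "arm_command", "data": {"motion": [{"linear": [-14.8, -8.7, 0], "dr": [0, 0, 0], "hand": 0.85}, {"linear": [-26.9, -21.0, 0], "dr": [0, 0, 0], "hand": 0.85}, {"linear": [-35.4, -36.0, 0], "dr": [0, 0, 0], "hand": 0.85}, {"linear": [-39.7, -52.7, 0], "dr": [0, 0, 0], "hand": 0.85}, {"linear": [-39.6, -69.9, 0], "dr": [0, 0, 0], "hand": 0.85}, {"linear": [-35.0, -86.5, 0], "dr": [0, 0, 0], "hand": 0.85}, {"linear": [-26.2, -101.4, 0], "dr": [0, 0, 0], "hand": 0.85}, {"linear": [-13.9, -113.5, 0], "dr": [0, 0, 0], "hand": 0.85}, {"linear": [1.1, -121.9, 0], "dr": [0, 0, 0], "hand": 0.85}, {"linear": [17.7, -126.3, 0], "dr": [0, 0, 0], "hand": 0.85}]}}

```text
time: 40.25
tool_pos: [0.4492, 0.3008, 0.2578]
eef_rot: [0.685, 0.728, 0.001, 0.002]
wrist_force: [12.1, -3.5, -1.9]
grip_width: 0.0254
```

```bash
python3 - <<'E'
from h import *
st()
th=-533
for k in range(3): circ(th,15,10); th-=150
circ(th,15,2)
E
```

```text
t 40.25 pos [0.4492 0.3008 0.2578] q [0.6851 0.7285 0.001  0.002 ] F [12.1 -3.5 -1.9] w 0.0254 j [-1.39  0.3   0.89  1.8  -0.25  1.16 -0.35]
[17.2, 0.2, 0] [33.8, 4.8, 0] [48.7, 13.5, 0] [60.8, 25.8, 0] [69.2, 40.8, 0] [73.6, 57.5, 0] [73.4, 74.7, 0] [68.8, 91.3, 0] [60.1, 106.1, 0] [47.8, 118.2, 0] end theta -683
[-15.0, 8.5, 0] [-31.7, 12.8, 0] [-48.9, 12.6, 0] [-65.5, 8.0, 0] [-80.4, -0.7, 0] [-92.4, -13.0, 0] [-100.9, -28.0, 0] [-105.2, -44.7, 0] [-105.1, -61.9, 0] [-100.5, -78.5, 0] end theta -833
[8.7, -14.8, 0] [21.0, -26.9, 0] [36.0, -35.4, 0] [52.7, -39.7, 0] [69.9, -39.6, 0] [86.5, -35.0, 0] [101.4, -26.2, 0] [113.5, -13.9, 0] [121.9, 1.1, 0] [126.3, 17.7, 0] end theta -983
[-0.2, 17.2, 0] [-4.8, 33.8, 0] end theta -1013
```

>>> {"op": "arm_command", "data": {"motion": [{"linear": [17.2, 0.2, 0], "dr": [0, 0, 0], "hand": 0.85}, {"linear": [33.8, 4.8, 0], "dr": [0, 0, 0], "hand": 0.85}, {"linear": [48.7, 13.5, 0], "dr": [0, 0, 0], "hand": 0.85}, {"linear": [60.8, 25.8, 0], "dr": [0, 0, 0], "hand": 0.85}, {"linear": [69.2, 40.8, 0], "dr": [0, 0, 0], "hand": 0.85}, {"linear": [73.6, 57.5, 0], "dr": [0, 0, 0], "hand": 0.85}, {"linear": [73.4, 74.7, 0], "dr": [0, 0, 0], "hand": 0.85}, {"linear": [68.8, 91.3, 0], "dr": [0, 0, 0], "hand": 0.85}, {"linear": [60.1, 106.1, 0], "dr": [0, 0, 0], "hand": 0.85}, {"linear": [47.8, 118.2, 0], "dr": [0, 0, 0], "hand": 0.85}]}}

```text
time: 41.5
tool_pos: [0.5615, 0.3608, 0.2578]
eef_rot: [0.683, 0.73, 0.001, -0.002]
wrist_force: [-3.0, 7.0, 6.6]
grip_width: 0.0252
```

>>> {"op": "arm_command", "data": {"motion": [{"linear": [-15.0, 8.5, 0], "dr": [0, 0, 0], "hand": 0.85}, {"linear": [-31.7, 12.8, 0], "dr": [0, 0, 0], "hand": 0.85}, {"linear": [-48.9, 12.6, 0], "dr": [0, 0, 0], "hand": 0.85}, {"linear": [-65.5, 8.0, 0], "dr": [0, 0, 0], "hand": 0.85}, {"linear": [-80.4, -0.7, 0], "dr": [0, 0, 0], "hand": 0.85}, {"linear": [-92.4, -13.0, 0], "dr": [0, 0, 0], "hand": 0.85}, {"linear": [-100.9, -28.0, 0], "dr": [0, 0, 0], "hand": 0.85}, {"linear": [-105.2, -44.7, 0], "dr": [0, 0, 0], "hand": 0.85}, {"linear": [-105.1, -61.9, 0], "dr": [0, 0, 0], "hand": 0.85}, {"linear": [-100.5, -78.5, 0], "dr": [0, 0, 0], "hand": 0.85}]}}

```text
time: 42.75
tool_pos: [0.4916, 0.2529, 0.2578]
eef_rot: [0.684, 0.729, 0.002, 0.001]
wrist_force: [10.7, 7.2, -2.4]
grip_width: 0.025
```

```bash
python3 - <<'E'
from h import *
st()
shot('side','s20',(160,20,290,150),4.6)
E
```

```text
t 42.75 pos [0.4916 0.2529 0.2578] q [0.6845 0.729  0.0023 0.001 ] F [10.7  7.2 -2.4] w 0.025 j [-1.25  0.33  0.89  1.77 -0.28  1.16 -0.22]
```

View pics/s20.png

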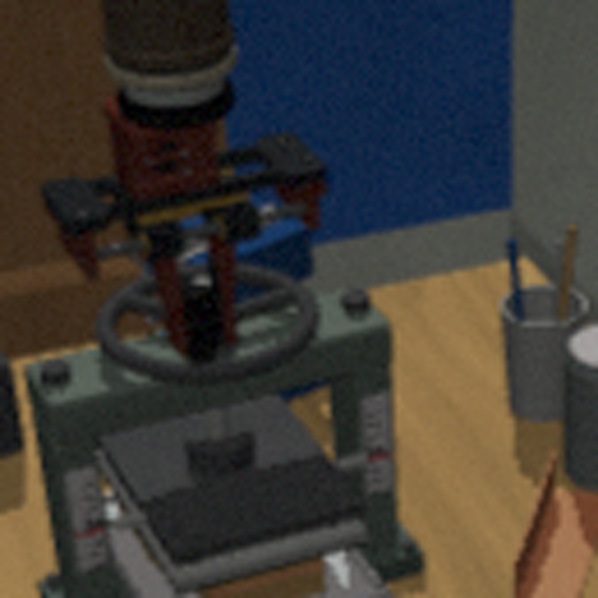

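At 810° the platen should be about 36 mm down, and the pointer is just above the red line. Remaining: 180°.

>>> {"op": "arm_command", "data": {"motion": [{"linear": [8.7, -14.8, 0], "dr": [0, 0, 0], "hand": 0.85}, {"linear": [21.0, -26.9, 0], "dr": [0, 0, 0], "hand": 0.85}, {"linear": [36.0, -35.4, 0], "dr": [0, 0, 0], "hand": 0.85}, {"linear": [52.7, -39.7, 0], "dr": [0, 0, 0], "hand": 0.85}, {"linear": [69.9, -39.6, 0], "dr": [0, 0, 0], "hand": 0.85}, {"linear": [86.5, -35.0, 0], "dr": [0, 0, 0], "hand": 0.85}, {"linear": [101.4, -26.2, 0], "dr": [0, 0, 0], "hand": 0.85}, {"linear": [113.5, -13.9, 0], "dr": [0, 0, 0], "hand": 0.85}, {"linear": [121.9, 1.1, 0], "dr": [0, 0, 0], "hand": 0.85}, {"linear": [126.3, 17.7, 0], "dr": [0, 0, 0], "hand": 0.85}]}}

```text
time: 44.05
tool_pos: [0.4979, 0.3794, 0.2577]
eef_rot: [0.684, 0.73, -0.002, -0.002]
wrist_force: [-8.9, -4.3, 14.3]
grip_width: 0.025
```

>>> {"op": "arm_command", "data": {"motion": [{"linear": [-0.2, 17.2, 0], "dr": [0, 0, 0], "hand": 0.85}, {"linear": [-4.8, 33.8, 0], "dr": [0, 0, 0], "hand": 0.85}, {"linear": [-4.8, 33.8, 0], "dr": [0, 0, 0], "hand": 0.85}, {"linear": [-4.8, 33.8, 0], "dr": [0, 0, 0], "hand": 0.85}, {"linear": [-4.8, 33.8, 0], "dr": [0, 0, 0], "hand": 0.85}]}}

```text
time: 44.68
tool_pos: [0.5342, 0.3779, 0.2578]
eef_rot: [0.684, 0.729, 0.001, -0.0]
wrist_force: [2.3, 4.9, 4.5]
grip_width: 0.0247
```

```bash
python3 - <<'E'
from h import *
o=st();p=W2P(*o['tool_pos'][:2]);print(p,np.degrees(np.arctan2(p[1]-.0012,p[0])))
im=shot('side','s21',(160,20,290,150),4.6)
a=cv2.resize(im[110:150,168:200],None,fx=12,fy=12,interpolation=cv2.INTER_CUBIC);b=cv2.resize(im[95:135,230:254],None,fx=12,fy=12,interpolation=cv2.INTER_CUBIC)
cv2.imwrite('pics/s21b.png',np.hstack([a,b])[...,::-1])
shot('top','t21',(80,130,220,250),5)
E
```

```text
t 44.67 pos [0.5342 0.3779 0.2578] q [ 6.840e-01  7.295e-01  1.300e-03 -2.000e-04] F [2.3 4.9 4.5] w 0.0247 j [-1.22  0.53  0.81  1.51 -0.39  1.27 -0.29]
[0.02624088 0.06337559] 67.11807624254767
```

View pics/s21.png

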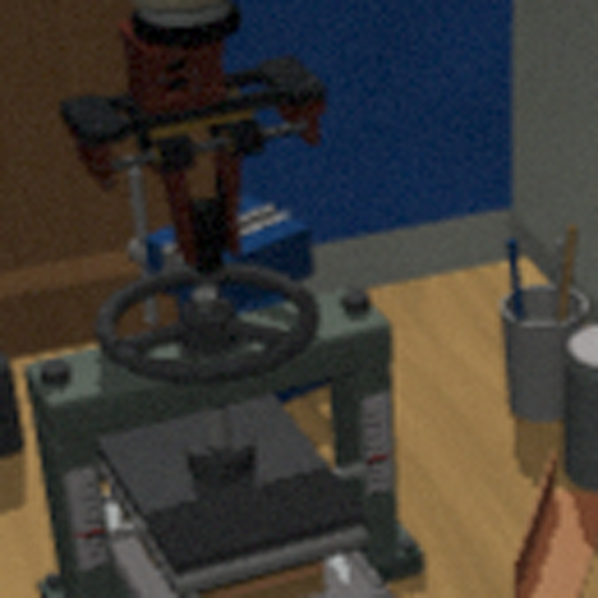

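View pics/s21b.png

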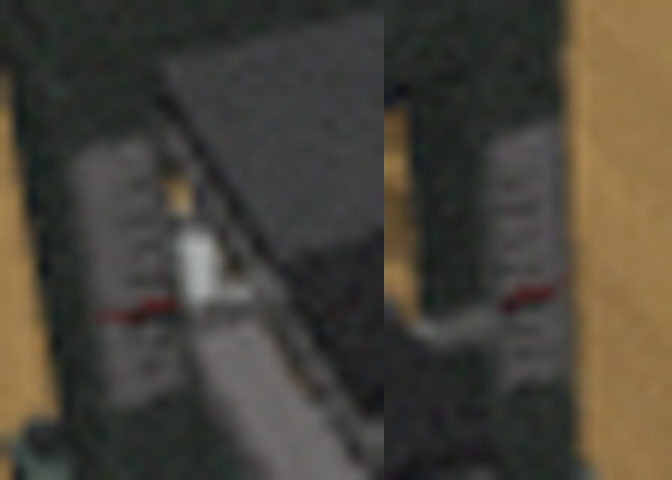

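View pics/t21.png

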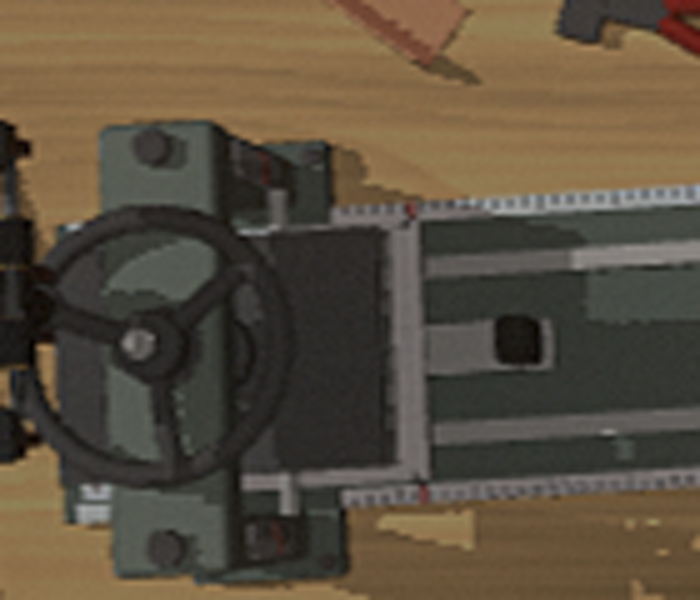

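```bash
python3 - <<'E'
from h import *
for x in(-.1,.1):
    p=P2W(x,-.04);a=proj('side',(*p,.107));b=proj('side',(*p,.151));print(a,b,a-b)
im=cv2.imread('pics/side0.raw.png');im2=bot.camera('side')[...,::-1]
f=lambda i,x,y,w,h:cv2.resize(i[y:y+h,x:x+w],None,fx=9,fy=9,interpolation=cv2.INTER_CUBIC)
cv2.imwrite('pics/cmp.png',np.hstack([f(im,168,105,22,45),f(im2,168,105,22,45),f(im,228,85,22,45),f(im2,228,85,22,45)]))
E
```

```text
[183.38953938 136.39476337] [181.80770671 125.34179859] [ 1.58183267 11.05296478]
[238.00417916 122.06122573] [237.47415063 111.18547556] [ 0.53002853 10.87575016]
```

View pics/cmp.png

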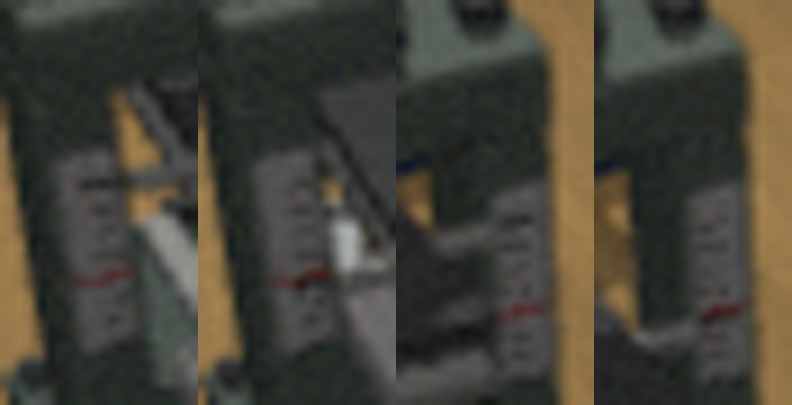

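Both black pointer tips have dropped about 10.6 px (11 expected for 44 mm) and now sit on the red lines, held for half a second. Winding back up counter-clockwise, about 975°.

```bash
python3 - <<'E'
from h import *
th=-1013
for k in range(6): circ(th,-15,10); th+=150
circ(th,-15,5)
E
```

```text
[4.6, -16.6, 0] [4.8, -33.8, 0] [0.4, -50.5, 0] [-8.0, -65.5, 0] [-20.1, -77.8, 0] [-35.0, -86.5, 0] [-51.6, -91.1, 0] [-68.8, -91.3, 0] [-85.5, -87.0, 0] [-100.5, -78.5, 0] end theta -863
[-12.3, 12.1, 0] [-21.0, 26.9, 0] [-25.6, 43.5, 0] [-25.8, 60.8, 0] [-21.5, 77.4, 0] [-13.0, 92.4, 0] [-0.9, 104.7, 0] [13.9, 113.5, 0] [30.5, 118.1, 0] [47.8, 118.2, 0] end theta -713
[16.7, -4.3, 0] [31.7, -12.8, 0] [44.0, -24.9, 0] [52.7, -39.7, 0] [57.3, -56.3, 0] [57.5, -73.6, 0] [53.2, -90.2, 0] [44.7, -105.2, 0] [32.6, -117.5, 0] [17.7, -126.3, 0] end theta -563
[-16.6, -4.6, 0] [-33.8, -4.8, 0] [-50.5, -0.4, 0] [-65.5, 8.0, 0] [-77.8, 20.1, 0] [-86.5, 35.0, 0] [-91.1, 51.6, 0] [-91.3, 68.8, 0] [-87.0, 85.5, 0] [-78.5, 100.5, 0] end theta -413
[12.1, 12.3, 0] [26.9, 21.0, 0] [43.5, 25.6, 0] [60.8, 25.8, 0] [77.4, 21.5, 0] [92.4, 13.0, 0] [104.7, 0.9, 0] [113.5, -13.9, 0] [118.1, -30.5, 0] [118.2, -47.8, 0] end theta -263
[-4.3, -16.7, 0] [-12.8, -31.7, 0] [-24.9, -44.0, 0] [-39.7, -52.7, 0] [-56.3, -57.3, 0] [-73.6, -57.5, 0] [-90.2, -53.2, 0] [-105.2, -44.7, 0] [-117.5, -32.6, 0] [-126.3, -17.7, 0] end theta -113
[-4.6, 16.6, 0] [-4.8, 33.8, 0] [-0.4, 50.5, 0] [8.0, 65.5, 0] [20.1, 77.8, 0] end theta -38
```

>>> {"op": "arm_command", "data": {"motion": [{"linear": [4.6, -16.6, 0], "dr": [0, 0, 0], "hand": 0.85}, {"linear": [4.8, -33.8, 0], "dr": [0, 0, 0], "hand": 0.85}, {"linear": [0.4, -50.5, 0], "dr": [0, 0, 0], "hand": 0.85}, {"linear": [-8.0, -65.5, 0], "dr": [0, 0, 0], "hand": 0.85}, {"linear": [-20.1, -77.8, 0], "dr": [0, 0, 0], "hand": 0.85}, {"linear": [-35.0, -86.5, 0], "dr": [0, 0, 0], "hand": 0.85}, {"linear": [-51.6, -91.1, 0], "dr": [0, 0, 0], "hand": 0.85}, {"linear": [-68.8, -91.3, 0], "dr": [0, 0, 0], "hand": 0.85}, {"linear": [-85.5, -87.0, 0], "dr": [0, 0, 0], "hand": 0.85}, {"linear": [-100.5, -78.5, 0], "dr": [0, 0, 0], "hand": 0.85}]}}

```text
time: 46.08
tool_pos: [0.4621, 0.2739, 0.2578]
eef_rot: [0.683, 0.73, 0.002, -0.001]
wrist_force: [4.3, 14.1, -0.6]
grip_width: 0.0251
```

>>> {"op": "arm_command", "data": {"motion": [{"linear": [-12.3, 12.1, 0], "dr": [0, 0, 0], "hand": 0.85}, {"linear": [-21.0, 26.9, 0], "dr": [0, 0, 0], "hand": 0.85}, {"linear": [-25.6, 43.5, 0], "dr": [0, 0, 0], "hand": 0.85}, {"linear": [-25.8, 60.8, 0], "dr": [0, 0, 0], "hand": 0.85}, {"linear": [-21.5, 77.4, 0], "dr": [0, 0, 0], "hand": 0.85}, {"linear": [-13.0, 92.4, 0], "dr": [0, 0, 0], "hand": 0.85}, {"linear": [-0.9, 104.7, 0], "dr": [0, 0, 0], "hand": 0.85}, {"linear": [13.9, 113.5, 0], "dr": [0, 0, 0], "hand": 0.85}, {"linear": [30.5, 118.1, 0], "dr": [0, 0, 0], "hand": 0.85}, {"linear": [47.8, 118.2, 0], "dr": [0, 0, 0], "hand": 0.85}]}}

```text
time: 47.32
tool_pos: [0.5794, 0.3221, 0.2578]
eef_rot: [0.686, 0.727, -0.001, 0.003]
wrist_force: [5.1, -7.7, 5.6]
grip_width: 0.025
```

```bash
python3 - <<'E'
from h import *
o=st();p=W2P(*o['tool_pos'][:2]);print(p,np.degrees(np.arctan2(p[1]-.0012,p[0])))
shot('side','s22',(160,20,290,150),4.6)
E
```

```text
t 47.33 pos [0.5794 0.3221 0.2578] q [ 6.861e-01  7.275e-01 -6.000e-04  3.000e-03] F [ 5.1 -7.7  5.6] w 0.025 j [-1.11  0.55  0.83  1.49 -0.41  1.28 -0.18]
[0.06779581 0.00482501] 3.060660548103306
```

View pics/s22.png

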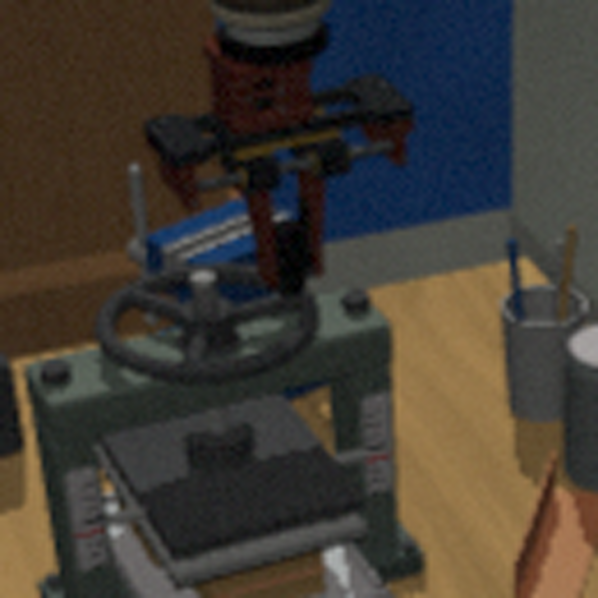

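The platen is rising. Continuing.

>>> {"op": "arm_command", "data": {"motion": [{"linear": [16.7, -4.3, 0], "dr": [0, 0, 0], "hand": 0.85}, {"linear": [31.7, -12.8, 0], "dr": [0, 0, 0], "hand": 0.85}, {"linear": [44.0, -24.9, 0], "dr": [0, 0, 0], "hand": 0.85}, {"linear": [52.7, -39.7, 0], "dr": [0, 0, 0], "hand": 0.85}, {"linear": [57.3, -56.3, 0], "dr": [0, 0, 0], "hand": 0.85}, {"linear": [57.5, -73.6, 0], "dr": [0, 0, 0], "hand": 0.85}, {"linear": [53.2, -90.2, 0], "dr": [0, 0, 0], "hand": 0.85}, {"linear": [44.7, -105.2, 0], "dr": [0, 0, 0], "hand": 0.85}, {"linear": [32.6, -117.5, 0], "dr": [0, 0, 0], "hand": 0.85}, {"linear": [17.7, -126.3, 0], "dr": [0, 0, 0], "hand": 0.85}]}}

```text
time: 48.62
tool_pos: [0.4512, 0.3366, 0.2578]
eef_rot: [0.684, 0.729, 0.002, 0.001]
wrist_force: [11.6, 3.8, -0.5]
grip_width: 0.0251
```

>>> {"op": "arm_command", "data": {"motion": [{"linear": [-16.6, -4.6, 0], "dr": [0, 0, 0], "hand": 0.85}, {"linear": [-33.8, -4.8, 0], "dr": [0, 0, 0], "hand": 0.85}, {"linear": [-50.5, -0.4, 0], "dr": [0, 0, 0], "hand": 0.85}, {"linear": [-65.5, 8.0, 0], "dr": [0, 0, 0], "hand": 0.85}, {"linear": [-77.8, 20.1, 0], "dr": [0, 0, 0], "hand": 0.85}, {"linear": [-86.5, 35.0, 0], "dr": [0, 0, 0], "hand": 0.85}, {"linear": [-91.1, 51.6, 0], "dr": [0, 0, 0], "hand": 0.85}, {"linear": [-91.3, 68.8, 0], "dr": [0, 0, 0], "hand": 0.85}, {"linear": [-87.0, 85.5, 0], "dr": [0, 0, 0], "hand": 0.85}, {"linear": [-78.5, 100.5, 0], "dr": [0, 0, 0], "hand": 0.85}]}}

```text
time: 49.88
tool_pos: [0.5538, 0.2627, 0.2576]
eef_rot: [0.685, 0.729, -0.002, -0.001]
wrist_force: [-8.1, -2.2, 15.0]
grip_width: 0.0251
```

>>> {"op": "arm_command", "data": {"motion": [{"linear": [12.1, 12.3, 0], "dr": [0, 0, 0], "hand": 0.85}, {"linear": [26.9, 21.0, 0], "dr": [0, 0, 0], "hand": 0.85}, {"linear": [43.5, 25.6, 0], "dr": [0, 0, 0], "hand": 0.85}, {"linear": [60.8, 25.8, 0], "dr": [0, 0, 0], "hand": 0.85}, {"linear": [77.4, 21.5, 0], "dr": [0, 0, 0], "hand": 0.85}, {"linear": [92.4, 13.0, 0], "dr": [0, 0, 0], "hand": 0.85}, {"linear": [104.7, 0.9, 0], "dr": [0, 0, 0], "hand": 0.85}, {"linear": [113.5, -13.9, 0], "dr": [0, 0, 0], "hand": 0.85}, {"linear": [118.1, -30.5, 0], "dr": [0, 0, 0], "hand": 0.85}, {"linear": [118.2, -47.8, 0], "dr": [0, 0, 0], "hand": 0.85}]}}

```text
time: 51.12
tool_pos: [0.501, 0.38, 0.2578]
eef_rot: [0.684, 0.729, 0.002, 0.001]
wrist_force: [6.7, 1.7, 3.8]
grip_width: 0.0253
```

```bash
python3 - <<'E'
from h import *
o=st();p=W2P(*o['tool_pos'][:2]);print(p,np.degrees(np.arctan2(p[1]-.0012,p[0])))
shot('side','s23',(160,20,290,150),4.6)
E
```

```text
t 51.12 pos [0.501  0.38   0.2578] q [0.6842 0.7293 0.002  0.0012] F [6.7 1.7 3.8] w 0.0253 j [-1.31  0.49  0.87  1.59 -0.39  1.24 -0.32]
[-0.00674834  0.06759899] 95.80322425614337
```

View pics/s23.png

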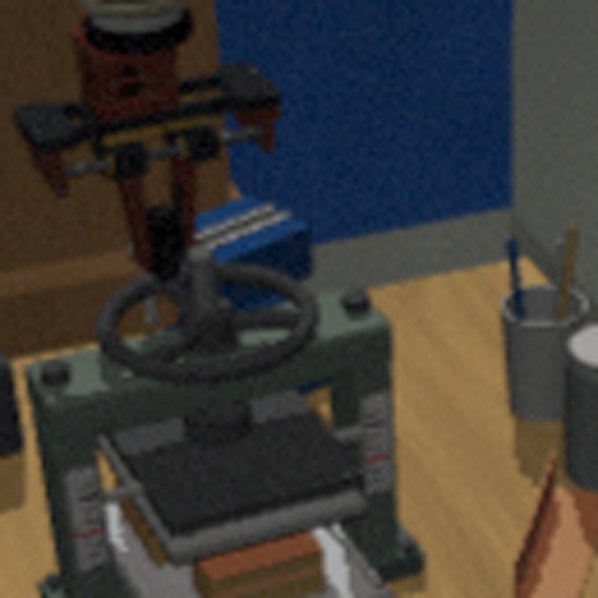

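>>> {"op": "arm_command", "data": {"motion": [{"linear": [-4.3, -16.7, 0], "dr": [0, 0, 0], "hand": 0.85}, {"linear": [-12.8, -31.7, 0], "dr": [0, 0, 0], "hand": 0.85}, {"linear": [-24.9, -44.0, 0], "dr": [0, 0, 0], "hand": 0.85}, {"linear": [-39.7, -52.7, 0], "dr": [0, 0, 0], "hand": 0.85}, {"linear": [-56.3, -57.3, 0], "dr": [0, 0, 0], "hand": 0.85}, {"linear": [-73.6, -57.5, 0], "dr": [0, 0, 0], "hand": 0.85}, {"linear": [-90.2, -53.2, 0], "dr": [0, 0, 0], "hand": 0.85}, {"linear": [-105.2, -44.7, 0], "dr": [0, 0, 0], "hand": 0.85}, {"linear": [-117.5, -32.6, 0], "dr": [0, 0, 0], "hand": 0.85}, {"linear": [-126.3, -17.7, 0], "dr": [0, 0, 0], "hand": 0.85}]}}

```text
time: 52.42
tool_pos: [0.4888, 0.254, 0.2576]
eef_rot: [0.683, 0.73, 0.0, -0.002]
wrist_force: [-3.9, 8.8, 9.4]
grip_width: 0.0252
```

>>> {"op": "arm_command", "data": {"motion": [{"linear": [-4.6, 16.6, 0], "dr": [0, 0, 0], "hand": 0.85}, {"linear": [-4.8, 33.8, 0], "dr": [0, 0, 0], "hand": 0.85}, {"linear": [-0.4, 50.5, 0], "dr": [0, 0, 0], "hand": 0.85}, {"linear": [8.0, 65.5, 0], "dr": [0, 0, 0], "hand": 0.85}, {"linear": [20.1, 77.8, 0], "dr": [0, 0, 0], "hand": 0.85}, {"linear": [20.1, 77.8, 0], "dr": [0, 0, 0], "hand": 0.85}, {"linear": [20.1, 77.8, 0], "dr": [0, 0, 0], "hand": 0.85}]}}

```text
time: 53.3
tool_pos: [0.5675, 0.2769, 0.2578]
eef_rot: [0.684, 0.729, 0.001, 0.001]
wrist_force: [3.5, 0.9, 4.0]
grip_width: 0.0251
```

```bash
python3 - <<'E'
from h import *
o=st();p=W2P(*o['tool_pos'][:2]);print(p,np.degrees(np.arctan2(p[1]-.0012,p[0])))
im=shot('side','s24',(160,20,290,150),4.6)
im0=cv2.imread('pics/side0.raw.png');im2=im[...,::-1]
f=lambda i,x,y,w,h:cv2.resize(i[y:y+h,x:x+w],None,fx=9,fy=9,interpolation=cv2.INTER_CUBIC)
cv2.imwrite('pics/cmp2.png',np.hstack([f(im0,168,105,22,45),f(im2,168,105,22,45),f(im0,228,85,22,45),f(im2,228,85,22,45)]))
E
```

```text
t 53.3 pos [0.5675 0.2769 0.2578] q [6.844e-01 7.291e-01 8.000e-04 7.000e-04] F [3.5 0.9 4. ] w 0.0251 j [-1.12  0.5   0.88  1.58 -0.4   1.25 -0.11]
[ 0.05308737 -0.03950093] -37.4765948150259
```

View pics/s24.png

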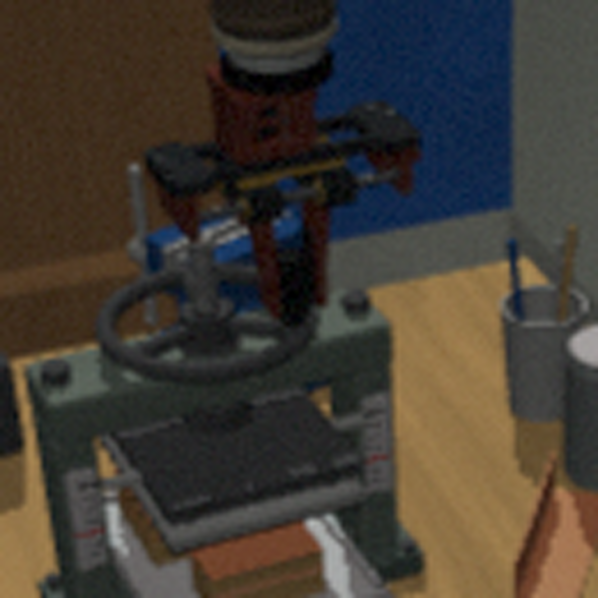

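View pics/cmp2.png

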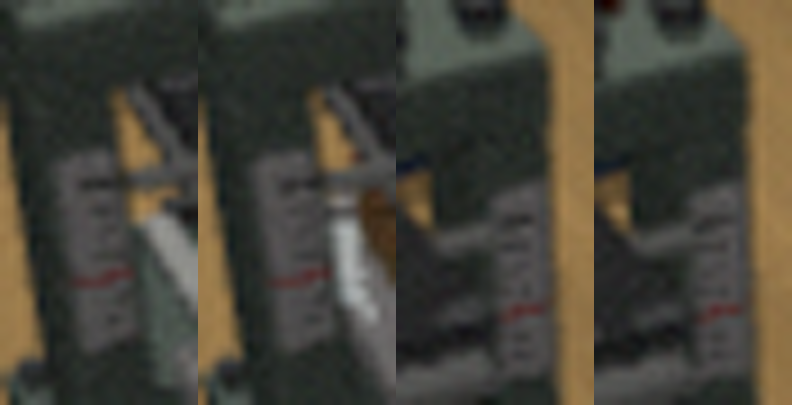

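The platen is back at the top, with pointers at their starting marks. Releasing the crank and rising.

>>> {"op": "arm_command", "data": {"motion": [{"linear": [0, 0, 0], "dr": [0, 0, 0], "hand": 0.5}, {"linear": [0, 0, 0], "dr": [0, 0, 0], "hand": 0.25}, {"linear": [0, 0, 0], "dr": [0, 0, 0], "hand": 0.25}, {"linear": [0, 0, -40], "dr": [0, 0, 0], "hand": 0.25}, {"linear": [0, 0, -90], "dr": [0, 0, 0], "hand": 0.25}, {"linear": [-50, -10, -98], "dr": [0, 0, 0], "hand": 0.25}, {"linear": [-110, -25, -98], "dr": [0, 0, 0], "hand": 0.25}, {"linear": [-170, -40, -98], "dr": [0, 0, 0], "hand": 0.25}, {"linear": [-210, -50, -98], "dr": [0, 0, 0], "hand": 0.25}, {"linear": [-210, -50, -98], "dr": [0, 0, 0], "hand": 0.25}]}}

```text
time: 54.6
tool_pos: [0.529, 0.0598, 0.3557]
eef_rot: [0.687, 0.727, 0.001, -0.0]
wrist_force: [0.1, 0.9, -0.0]
grip_width: 0.0658
```

>>> {"op": "arm_command", "data": {"motion": [{"linear": [0, 0, 60], "dr": [0, 0, 0], "hand": 0.25}, {"linear": [0, 0, 120], "dr": [0, 0, 0], "hand": 0.25}, {"linear": [0, 0, 150], "dr": [0, 0, 0], "hand": 0.25}, {"linear": [0, 0, 150], "dr": [0, 0, 0], "hand": 0.25}, {"linear": [0, 0, 150], "dr": [0, 0, 0], "hand": 0.25}]}}

```text
time: 55.22
tool_pos: [0.5306, 0.0642, 0.2062]
eef_rot: [0.684, 0.729, 0.0, 0.001]
wrist_force: [0.7, -1.5, 0.0]
grip_width: 0.0659
```

```bash
python3 - <<'E'
from h import *
o=st();print(W2P(*o['tool_pos'][:2]))
p=P2W(.002,-.181);plan([(*p,.13,3.6),(*p,.0625,3.6)])
shot('side','s25',(160,40,290,170),4.6);shot('top','t25',(80,130,220,250),5)
E
```

```text
t 55.23 pos [0.5306 0.0642 0.2062] q [6.843e-01 7.292e-01 3.000e-04 5.000e-04] F [ 0.7 -1.5  0. ] w 0.0659 j [-0.94  0.37  0.94  1.88 -0.34  1.06  0.21]
[ 0.0028919  -0.24949302]
psi now 3.64
lin [68.5 -0.9 76.2] dr [0.0012 0.0004 0.0007]  alt dr [-1.000e-03  2.000e-03 -3.141e+00]
lin [ 68.5  -1.  143.7] dr [0.0012 0.0004 0.0007]  alt dr [-1.000e-03  2.000e-03 -3.141e+00]
```

View pics/s25.png

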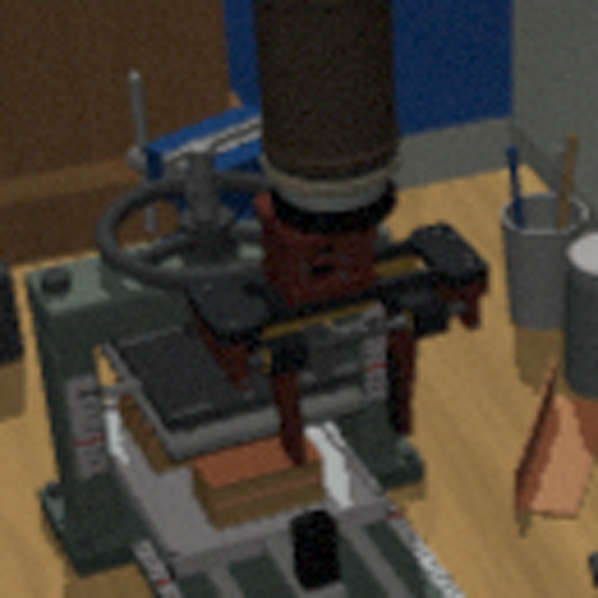

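>>> {"op": "arm_command", "data": {"motion": [{"linear": [20, -1, 45], "dr": [0, 0, 0], "hand": 0.25}, {"linear": [50, -1, 80], "dr": [0, 0, 0], "hand": 0.25}, {"linear": [68, -1, 110], "dr": [0, 0, 0], "hand": 0.25}, {"linear": [68, -1, 142], "dr": [0, 0, 0], "hand": 0.25}, {"linear": [68, -1, 142], "dr": [0, 0, 0], "hand": 0.25}, {"linear": [68, -1, 142], "dr": [0, 0, 0], "hand": 0.6}, {"linear": [68, -1, 142], "dr": [0, 0, 0], "hand": 0.9}, {"linear": [68, -1, 142], "dr": [0, 0, 0], "hand": 0.9}, {"linear": [68, -1, 142], "dr": [0, 0, 0], "hand": 0.9}, {"linear": [68, -1, 142], "dr": [0, 0, 0], "hand": 0.9}], "force": 40}}

```text
time: 56.58
tool_pos: [0.5255, 0.1317, 0.0637]
eef_rot: [0.685, 0.729, 0.001, 0.001]
wrist_force: [2.6, 0.2, 2.2]
grip_width: 0.0298
```

```bash
python3 - <<'E'
from h import *
o=st();print(W2P(*o['tool_pos'][:2]))
p=P2W(.0021,-.4155);plan([(*p,.0636,3.6)])
E
```

```text
t 56.58 pos [0.5255 0.1317 0.0637] q [6.845e-01 7.290e-01 7.000e-04 7.000e-04] F [2.6 0.2 2.2] w 0.0298 j [-0.9   0.58  0.77  1.99 -0.56  0.8   0.25]
[ 0.00207306 -0.18181463]
psi now 3.61
lin [-2.337e+02 -0.000e+00  1.000e-01] dr [ 0.002  -0.      0.0001]  alt dr [ 0.000e+00  3.000e-03 -3.141e+00]
```

The grip is held (29.8 mm). Drawing out gently, in two stages.

>>> {"op": "arm_command", "data": {"motion": [{"linear": [-5, 0, 0], "dr": [0, 0, 0], "hand": 0.9}, {"linear": [-15, 0, 0], "dr": [0, 0, 0], "hand": 0.9}, {"linear": [-30, 0, 0], "dr": [0, 0, 0], "hand": 0.9}, {"linear": [-45, 0, 0], "dr": [0, 0, 0], "hand": 0.9}, {"linear": [-60, 0, 0], "dr": [0, 0, 0], "hand": 0.9}, {"linear": [-75, 0, 0], "dr": [0, 0, 0], "hand": 0.9}, {"linear": [-90, 0, 0], "dr": [0, 0, 0], "hand": 0.9}, {"linear": [-105, 0, 0], "dr": [0, 0, 0], "hand": 0.9}, {"linear": [-115, 0, 0], "dr": [0, 0, 0], "hand": 0.9}, {"linear": [-120, 0, 0], "dr": [0, 0, 0], "hand": 0.9}]}}

```text
time: 57.82
tool_pos: [0.5331, 0.0115, 0.0637]
eef_rot: [0.685, 0.729, 0.001, 0.001]
wrist_force: [4.1, 2.9, 4.6]
grip_width: 0.0301
```

>>> {"op": "arm_command", "data": {"motion": [{"linear": [-5, 0, 0], "dr": [0, 0, 0], "hand": 0.9}, {"linear": [-15, 0, 0], "dr": [0, 0, 0], "hand": 0.9}, {"linear": [-30, 0, 0], "dr": [0, 0, 0], "hand": 0.9}, {"linear": [-45, 0, 0], "dr": [0, 0, 0], "hand": 0.9}, {"linear": [-60, 0, 0], "dr": [0, 0, 0], "hand": 0.9}, {"linear": [-75, 0, 0], "dr": [0, 0, 0], "hand": 0.9}, {"linear": [-90, 0, 0], "dr": [0, 0, 0], "hand": 0.9}, {"linear": [-102, 0, 0], "dr": [0, 0, 0], "hand": 0.9}, {"linear": [-110, 0, 0], "dr": [0, 0, 0], "hand": 0.9}, {"linear": [-114, 0, 0], "dr": [0, 0, 0], "hand": 0.9}]}}

```text
time: 59.08
tool_pos: [0.5402, -0.1019, 0.0637]
eef_rot: [0.684, 0.729, 0.001, 0.0]
wrist_force: [4.1, 13.7, 8.2]
grip_width: 0.0301
```

```bash
python3 - <<'E'
from h import *
o=st();print(W2P(*o['tool_pos'][:2]))
E
```

```text
t 59.08 pos [ 0.5402 -0.1019  0.0637] q [6.845e-01 7.290e-01 9.000e-04 4.000e-04] F [ 4.1 13.7  8.2] w 0.0301 j [-0.45  0.58  0.75  1.97 -0.55  0.8   0.67]
[ 0.0020808  -0.41581768]
```

A 13.7 N reaction, so it is at the stop. Releasing, lifting and backing away.

>>> {"op": "arm_command", "data": {"motion": [{"linear": [0, 0, 0], "dr": [0, 0, 0], "hand": 0.6}, {"linear": [0, 0, 0], "dr": [0, 0, 0], "hand": 0.3}, {"linear": [0, 0, 0], "dr": [0, 0, 0], "hand": 0.2}, {"linear": [0, 0, -50], "dr": [0, 0, 0], "hand": 0.2}, {"linear": [0, 0, -110], "dr": [0, 0, 0], "hand": 0.2}, {"linear": [-60, 0, -170], "dr": [0, 0, 0], "hand": 0.2}, {"linear": [-120, -20, -220], "dr": [0, 0, 0], "hand": 0.2}, {"linear": [-180, -40, -240], "dr": [0, 0, 0], "hand": 0.2}, {"linear": [-220, -60, -240], "dr": [0, 0, 0], "hand": 0.2}, {"linear": [-220, -60, -240], "dr": [0, 0, 0], "hand": 0.2}]}}

```text
time: 60.32
tool_pos: [0.4906, -0.3296, 0.3045]
eef_rot: [0.686, 0.727, -0.0, 0.001]
wrist_force: [0.8, -0.3, -0.1]
grip_width: 0.0702
```

```bash
python3 - <<'E'
from h import *
st()
im=shot('top','t26',(75,110,375,310),2.6);blocks(im,.08);shot('side','s26',(160,50,310,200),4)
E
```

```text
t 60.33 pos [ 0.4906 -0.3296  0.3045] q [ 6.865e-01  7.271e-01 -5.000e-04  1.100e-03] F [ 0.8 -0.3 -0.1] w 0.0702 j [-0.18  0.4   0.96  1.61 -0.33  1.3   0.89]
px [185.9 209.1] xy mm 487.2 125.1 size 88.2 48.1 yaw -86.1
px [219.4 195.5] xy mm 530.8 18.9 size 86.1 47.7 yaw 0.6
px [183.9 186.8] xy mm 558.1 131.3 size 87.5 48.2 yaw -85.8
px [149.  124.1] xy mm 759.5 246.5 size 152.3 47.3 yaw 55.4
px [354.   73.1] xy mm 927.0 -412.2 size 338.4 13.0 yaw -83.3
```

View pics/t26.png

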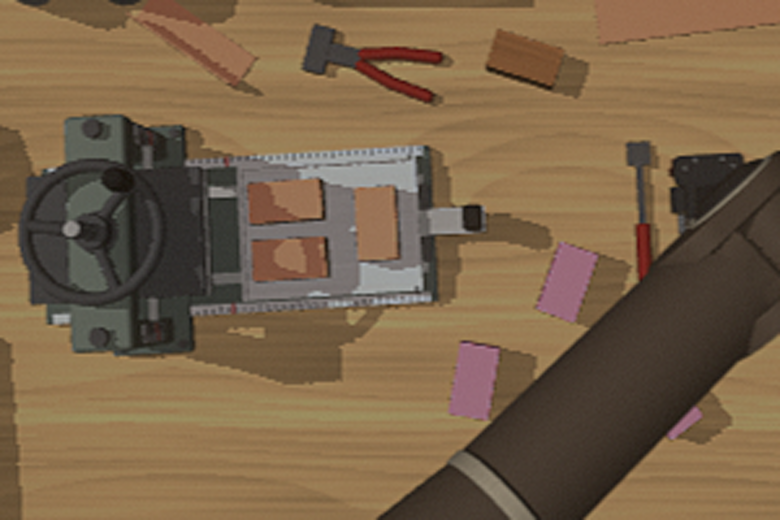

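View pics/s26.png

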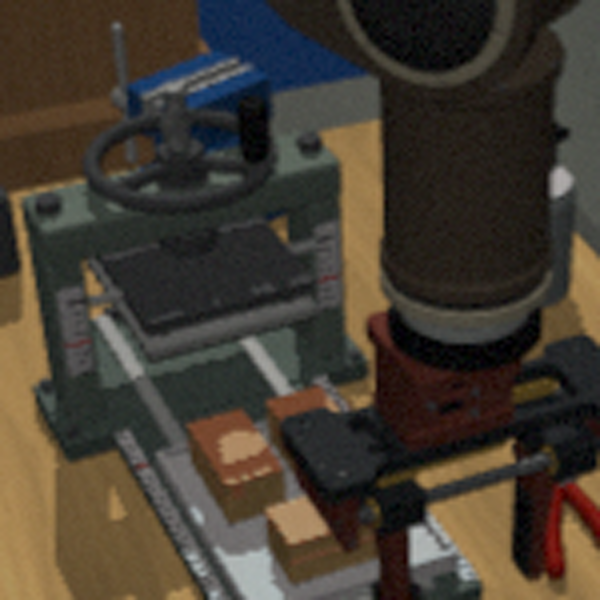

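The table is fully out and the three blocks lie flat. I'll move the arm aside for an unobstructed look at cap height.

>>> {"op": "arm_command", "data": {"motion": [{"linear": [-20, 60, 0], "dr": [0, 0, 0], "hand": 0.2}, {"linear": [-40, 120, 0], "dr": [0, 0, 0], "hand": 0.2}, {"linear": [-60, 180, 0], "dr": [0, 0, 0], "hand": 0.2}, {"linear": [-70, 220, 0], "dr": [0, 0, 0], "hand": 0.2}, {"linear": [-70, 220, 0], "dr": [0, 0, 0], "hand": 0.2}, {"linear": [-70, 220, 0], "dr": [0, 0, 0], "hand": 0.2}]}}

```text
time: 61.18
tool_pos: [0.717, -0.3803, 0.3021]
eef_rot: [0.684, 0.729, -0.0, -0.001]
wrist_force: [-0.0, 0.1, 1.1]
grip_width: 0.0704
```

```bash
python3 - <<'E'
from h import *
st()
im=shot('side','s27',(160,80,310,210),4.6)
i0=cv2.imread('pics/s12.png')
# expected corner projections of front block C for cap heights
for h in (.042,.051):
    for x,y in((-.045,-.083),(.045,-.083)):
        p=P2W(x,y-.235); q=proj('side',(*p,.038+h)); print(h,x,q.round(1),((q-[160,80]+.5)*4.6-.5).round(0))
for x in(-.045,.045):
    p=P2W(x,-.318);q=proj('side',(*p,.038));print('base',q.round(1),((q-[160,80]+.5)*4.6-.5).round(0))
E
```

```text
t 61.17 pos [ 0.717  -0.3803  0.3021] q [ 6.843e-01  7.292e-01 -5.000e-04 -7.000e-04] F [-0.   0.1  1.1] w 0.0704 j [ 0.1   0.83  0.83  0.91 -0.58  1.59  0.79]
0.042 -0.045 [230.4 186.1] [326. 490.]
0.042 0.045 [257.5 177.8] [450. 452.]
0.051 -0.045 [230.3 183.9] [325. 480.]
0.051 0.045 [257.4 175.5] [450. 441.]
base [231.1 196.5] [329. 538.]
base [257.7 188.1] [451. 499.]
```

View pics/s27.png

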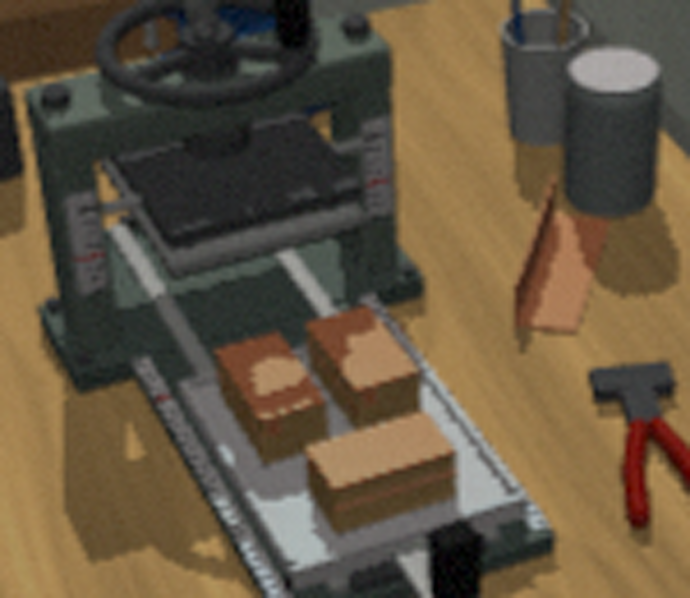

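The front block's face measures about 47 px tall: (320,485) to (330,532). I expect 48 with the cap home and 58 if still proud, and the other two look the same. The platen is up, the table is out and the arm is clear, so I'm handing in.

>>> {"op": "arm_command", "data": {"motion": [{"linear": [0, 0, 0], "dr": [0, 0, 0], "hand": 0.2}, {"linear": [0, 0, 0], "dr": [0, 0, 0], "hand": 0.2}]}}

```text
time: 61.48
tool_pos: [0.7168, -0.381, 0.3044]
eef_rot: [0.685, 0.729, 0.0, 0.001]
wrist_force: [-0.6, 0.2, -0.3]
grip_width: 0.07
```

```bash
python3 -c "
from h import *
print(bot.job_done()); st()"
```

```text
the job is handed in; nothing more can be done
None
the job is handed in; nothing more can be done
```

I pressed the three copper-capped blocks and handed the job in at about 61 s. The interface gives no verdict, so these checks come from the pictures, forces and measured travel.

I drew the table out to its stop and laid the blocks on the tray, two along press y and one across. I then pushed the table in 234.0 mm to the red line and cranked 2.75 turns clockwise. After winding the platen back up I drew the table out again.

- **Table at the press line:** the slide pointers stood level with the red marks, within about 1 mm.
- **Platen at its red line:** the pointers dropped about 10.6 px (11 expected for 44 mm) and stopped on the red line, where I held them for half a second.
- **Caps home:** the front block's face measured about 47 px (48 expected with the cap home, 58 if still proud). I judged the other two by eye and they look the same.
- **End state:** the platen pointers are back at their starting marks. The table met its stop with a 13.7 N reaction, and all three blocks lie flat inside the rim with the arm clear.
- **Left alone:** the arm never reached for the bare block, pliers, iron, mallet or pink blocks. I did not re-measure their positions at the end.
- **Disagreement:** the two cameras differed by about 4 to 8 mm on the crank position. Allowing for the side camera's offset reduced this to about 4 mm, and the grasp held throughout.

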